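Release a T-stake from the lever clamp and hang it on the stake carousel

TASK

Swing the red-handled clamp lever on the leaning stake holder up until it is wide open, then turn the carousel by its red crank peg until the empty double hook stands over the brass pointer on the base. Then draw the T-shaped steel stake out of its socket and hang it gently by its head across both prongs of the empty hook, shank hanging straight down between them. Leave the clamp open, and leave the other things on the bench as they are.

Things in the scene. Friction and masses are not known exactly. Their poses are not given: they have to be found in the camera images.
- stake_holder: green socket block on a dark 160 x 130 mm base plate. Origin on the bench below the centre of the block's 90 x 90 mm top face, which is 110 mm up; z up, front -x. The block leans 0.5 rad to its front: UP-STAKE = (-0.479, 0, 0.878) and BACK along the top face = (0.878, 0, 0.479) in this frame. A 18.5 mm square socket, 59 mm deep, runs down into it against UP-STAKE.
- clamp_lever (a joint): lever angle, rad: 0 shut (handle points against BACK), grows as the handle swings up, near 1.57 it points UP-STAKE, stop 1.9. Turns about the holder's y. A fork on the same shaft lies 2 mm over the stake's collar when shut and locks it in; clear beyond about 1.1; wide open means past 1.4. Stiff: about 3 N at the handle, stays where it is left.
- lever_grip (a point): middle of the red handle (round bar 16 mm thick, 48 mm long, along the lever), 113 mm from the hinge, 21 mm from its free end. It is on the holder's -y side, 110 mm from the block's middle plane. Moves with the lever.
- lamp_shade (a point): middle of the lower rim of the white task lamp's shade (84 mm across, 72 mm high, fixed to the holder), 318 mm above the bench: it hangs straight over the stake, so that the stake can only be reached by a hand that leans to the holder's front, about as the stake does. Its neck rises at the holder's back, on the +y side.
- lever_hinge (a point): point on the lever's hinge line level with the handle: from the top face's centre 38 mm BACK, 110 mm to -y, 12 mm UP-STAKE. Axes as the holder's, fixed.
- stake_head (a point): centre of the head of the T-shaped steel stake. Axes: z along the shank to the head (in the socket: UP-STAKE, give or take 0.05 rad of play), y along the head (in the socket: the holder's y). The head is a bar 20 mm wide (x), 20 mm high (z), 92 mm long, with a tapered horn at +y and a thin beak at -y, 136 mm overall.
- stake: the whole T-stake, 0.5 to 0.7 kg; origin on its axis at the collar's underside, 70 mm below the head's centre, axes as stake_head. Below the head: 15.5 mm square neck 54 mm long, 36 mm square collar 6 mm thick that rests on the block's top face, 17 mm square shank 55 mm long in the socket. Lowest point 125 mm below the head's centre.
- carousel (a joint): angle of the carousel, rad, counter-clockwise from above; at 0 and again at 6.283 the empty hook stands over the brass pointer on the base. Range -0.35 to 6.63. Turns with light friction and stays where it is left.
- carousel_stand: the carousel's fixed foot: dark wooden disc 150 mm across with a brass pointer bar pointing to its -x; origin under the column's axis, z up. Four double hooks stand out from the column at right angles; three carry other stakes fixed to them at the same height and radius.
- crank_peg (a point): middle of the upright red crank peg (18 mm thick, 58 mm tall), 70 mm from the column's axis, opposite the empty hook, 200 mm above the bench. It stands above everything else on the carousel; the crank arm is 29 mm below this point. Moves with the carousel.
- free_hook (a point): seat of the empty double hook: midway between its two prongs, level with their upper side, 145 mm up, 115 mm from the column's axis. Turns with the carousel: -x outwards, z up. Prongs: 10 mm rods 72 mm apart (centres); tips 25 mm further out rise 22 mm above the seat; joined 65 mm further in. A hung stake's head lies along y, its centre 10 mm above this point.
- mandrel_c (a point): the upright wooden ring mandrel (tapered, 160 mm tall, 24 mm across the foot), its middle; leave it alone
- hammer: hammer lying on the bench, 200 mm; leave it alone
- jar_c (a point): small jar, 60 mm tall, its middle; leave it alone
- brush_cup: steel cup of brushes, 72 mm across, up to 200 mm tall, origin at its foot; leave it alone
- ring_tray: dark wooden divided tray, 100 x 140 x 22 mm, origin at its underside; leave it alone
- wrench: wrench lying on the bench, 160 mm; leave it alone
- bench_block_c (a point): square steel bench block, 60 x 60 x 30 mm, its centre; leave it alone
Mind the look-alikes: they are no part of the job. What is shaped like the stake but blue is not meant.

How it is judged:
On the way, in this order (a step that is already met when the one before it is completed fails the run):
1. the clamp lever is swung wide open (beyond 1.4 rad), the stake still in its socket (value of joint clamp_lever above 1.4 rad and z of stake_head in the frame of stake_holder below 0.185 m), for 0.2 s.
2. the empty hook is turned over the brass pointer (within 0.2 rad), the stake still in its socket ((value of joint carousel between -0.2 and 0.2 rad or value of joint carousel between 6.0832 and 6.4832 rad) and z of stake_head in the frame of stake_holder below 0.185 m), for 0.2 s.
At the end, for the whole second after the job is handed in: Stake hangs released and at rest (under 0.05 m/s) on the empty hook, head across both prongs (22 mm sideways, 16 outwards, 35 inwards, 4 to 16 above the seat; within 0.3 rad of its y), upright within 0.15 rad; hook within 0.25 rad of the pointer, lever open beyond 1.3 rad (x of stake_head in the frame of free_hook between -0.016 and 0.035 m and y of stake_head in the frame of free_hook between -0.022 and 0.022 m and z of stake_head in the frame of free_hook between 0.004 and 0.016 m and angle between stake_head's own z axis and vertical below 0.15 rad and angle between the y axis of stake_head and the y axis of free_hook, either way round below 0.3 rad and height (world z) of stake_head above 0.145 m and linear speed of stake below 0.05 m/s and (value of joint carousel between -0.25 and 0.25 rad or value of joint carousel between 6.0332 and 6.5332 rad) and value of joint clamp_lever above 1.3 rad and contact force between stake and carousel above 1 N and contact force between the fingers and stake below 0.1 N); the robot touches nothing.
It fails at once if the stake is pulled hard (over 25 N) against the shut clamp lever (contact force between stake and clamp_lever above 25 N).
It fails at once if the stake strikes or is pressed on the carousel with more than 50 N (contact force between stake and carousel above 50 N).
It fails at once if another thing on the bench is moved by more than 30 mm (distance of any of mandrel_c, hammer, jar_c, brush_cup, ring_tray, wrench, bench_block_c from where it was at the start of the episode above 0.03 m).
It also fails if it takes over 72 s, if anything falls off the work surface, if the arm or the gripper's body presses on something with over 40 N, if the wrist force passes 120 N, or if a joint passes its speed limit or range.

ROBOT

A 6-joint arm with a two-finger parallel gripper is mounted at the origin on the work surface. World frame = base frame: x ahead of the robot, y to its left, z up, the work surface at z = 0. Lengths are in m, angles in rad, forces in N, time in s.
With the tool pointing down it reaches from about 0.3 to 0.775 m from the base axis. Payload 14.6 kg.
Tool frame: the origin (TCP) lies between the finger pads; the fingertips stand 22 mm ahead of it and the grasp point (between the pads) lies 3 mm ahead of it (ctrl.tip_reach is the distance from the TCP to the fingertips, in m); z points along the fingers, y is the direction in which the jaws open and shut (so a half turn about z gives the same grasp; the last joint's range is limited). The gripper opens to 94 mm and grips with 3 to 60 N. Pads are 16 mm wide; open, the fingers measure 119 mm over their backs; the gripper's body (75 mm by 177 mm) begins 78 mm behind the grasp point.
Start: joints at [1.159, 0.3, 1.521, -0, 1.321, -0.067], TCP at [0.186, 0.518, 0.19] pointing down, gripper open.
Joint ranges: [-3.03, 3.03], [-0.79, 2.21], [0.23, 2.52], [-1.04, 4.18], [0, 3.07], [-2.55, 2.55]. Speed limits (rad/s): [2.22, 2.22, 2.57, 3.14, 3.14, 3.14].

INTERFACE

Orientations are given as [roll, pitch, yaw] about the fixed x, y, z axes, in that order (R = Rz(yaw) Ry(pitch) Rx(roll)).
In Python, from station import ctrl gives the robot as it stands. The module is installed in compiled form; this text tells all that it offers.
- The arm moves only by the shell command python3 -m creep 'ROWS' [OPENING] [FORCE]. ROWS is a JSON object of lists of equal length, an entry for each row: "xyz": the shift along the tool's x, y, z in mm, a list of three; "spin": the turn about the tool's z in rad. In form: {"xyz": [[tx, ty, tz], ...], "spin": [spin, ...]}. A call has 1 to 5 rows; each row shifts and turns the commanded pose from where the row before left it, along the tool's axes as they then stand; what a row does not reach is not made up. A row lasts 1/8 s, in which the tool goes at most 62.5 mm and 10.7 degrees, less where a joint would pass 70% of its speed; a pose out of reach is approached as far as the arm can. A call with a gripper value outside its range is refused whole. OPENING is the finger opening in mm, from 0 to 94, set as the call begins (- or left out, the last holds). The fingers move at their own pace and stop on an object; FORCE is the grip in N (left out, the last holds). Time passes only in rows, so rows that do not move let the fingers close. It gives the time, the measured TCP pose, the force and the opening at its end, in the units of the state.
- ctrl.get_obs(): the state, without advancing time (a new reading comes with each control period).
- ctrl.camera(name): name is "side" or "top" or "wrist"; returns the picture (400x640x3 uint8, red, green, blue); there is no depth.
- ctrl.camera_model(name): a dict with "fx", "fy", "cx", "cy" (pixels), "k1" (the pictures are not rectified: a ray, as slopes to the right and down, at radius r is drawn at 1 + k1 r^2 times it, then the intrinsics apply), "R" (3x3) and "t" (3): a world point X has camera coordinates R X + t. Camera axes: x right, y down, z forward; pixel columns grow to the right and rows downward; lengths in m; the calibration is good to about 2 mm. A picture is of the moment at which its call begins: read the wrist's pose just before it. camera_model takes no time and is no camera call; for the wrist camera it gives the pose at the moment of the call.
- ctrl.hand_in(): hands the job in, once; it reports no verdict.
The state is a dict: "time_s": time; "qpos": joint angles; "joint_vel": joint speeds; "tau": joint torques, N m; "ee_pos": TCP position; "eef_rot": TCP orientation; "force": force on the tool from outside, world axes, zero at the start; "moment": the same for the moment, N m; "grip_width": finger opening in m.
Only numpy, scipy, OpenCV 4.12 (cv2) and the standard library are available. Lean on these libraries where they do the work, as an engineer would, in place of code of your own. Each camera call takes 0.05 s, during which the arm holds its last target.

## Working session

There is one attempt and no reset: what is moved stays moved. The work goes in short steps, Python scripts to look and compute and a shell command to move; the robot and the scene stay as the last step left them, time stands still between calls to the robot, and variables do not carry over. Pictures are saved under pics/ and viewed, and the job is handed in when it is done.

```bash
mkdir -p pics; ls; cat > h.py <<'E'
import numpy as np, cv2
from station import ctrl
def snap(n,f):
    m=ctrl.camera_model(n); im=ctrl.camera(n); cv2.imwrite(f'pics/{f}.png',cv2.cvtColor(im,cv2.COLOR_RGB2BGR)); np.savez(f'pics/{f}.npz',**{k:np.array(v) for k,v in m.items()}); return im,m
def load(f):
    m=dict(np.load(f'pics/{f}.npz')); return cv2.cvtColor(cv2.imread(f'pics/{f}.png'),cv2.COLOR_BGR2RGB),m
def K(m): return np.array([[m['fx'],0,m['cx']],[0,m['fy'],m['cy']],[0,0,1]],float)
def D(m): return np.array([m['k1'],0,0,0],float)
def ray(m,uv):
    p=cv2.undistortPoints(np.array([[uv]],float),K(m),D(m))[0,0]
    R=np.array(m['R']);t=np.array(m['t']); d=R.T@np.array([p[0],p[1],1]); return -R.T@t, d/np.linalg.norm(d)
def onz(m,uv,z):
    o,d=ray(m,uv); return o+d*(z-o[2])/d[2]
def tri(*a):
    A=np.zeros((3,3));b=np.zeros(3)
    for m,uv in a:
        o,d=ray(m,uv);P=np.eye(3)-np.outer(d,d);A+=P;b+=P@o
    x=np.linalg.solve(A,b); return x,[np.linalg.norm(np.cross(ray(m,uv)[1],x-ray(m,uv)[0])) for m,uv in a]
def proj(m,X):
    R=np.array(m['R']);t=np.array(m['t'])
    return cv2.projectPoints(np.array(X,float).reshape(-1,1,3),cv2.Rodrigues(R)[0],t,K(m),D(m))[0][:,0]
E
python3 - <<'E'
from h import *
for n in("side","top","wrist"):
    im,m=snap(n,n+"0"); print(n,m['fx'],m['k1'],np.round(-np.array(m['R']).T@np.array(m['t']),3))
print(ctrl.get_obs(),ctrl.tip_reach)
E
```

```text
pics
side 516.8450860961494 -0.1228851951915207 [ 0.29  -1.12   1.149]
top 516.8526357588247 -0.003784270596390636 [ 0.368 -0.02   1.779]
wrist 322.5328919342881 -0.0073693774692847 [0.12  0.541 0.384]
{'time_s': 0.15, 'qpos': array([ 1.15939967e+00,  3.00320740e-01,  1.52143099e+00, -1.65822549e-05,
        1.32071216e+00, -6.66061773e-02]), 'joint_vel': array([-0.0011727 , -0.0023177 ,  0.00027041,  0.00083928,  0.00263261,
        0.00030885]), 'tau': array([ 1.15107727e-03, -5.31958151e+01, -3.52825034e+01,  7.08211656e-02,
        2.35337263e-02, -1.37147131e-04]), 'ee_pos': array([0.18582394, 0.51742947, 0.18943231]), 'eef_rot': array([-3.14072228e+00, -4.19597004e-05,  2.79680626e+00]), 'force': array([ 0.27643107,  0.48939343, -0.80625849]), 'moment': array([-0.0587258 , -0.01256681,  0.05011858]), 'grip_width': 0.09397299842147401} 0.022
```

View pics/side0.png

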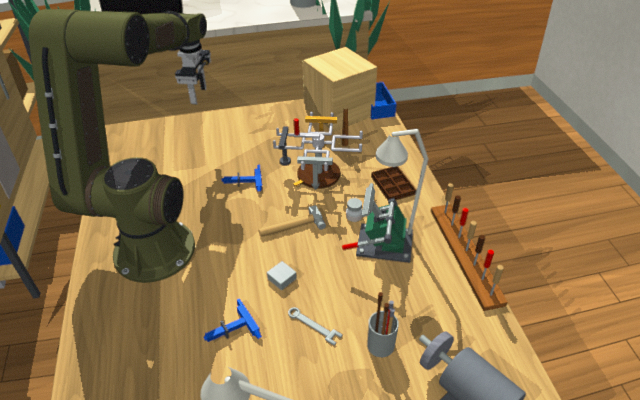

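View pics/top0.png

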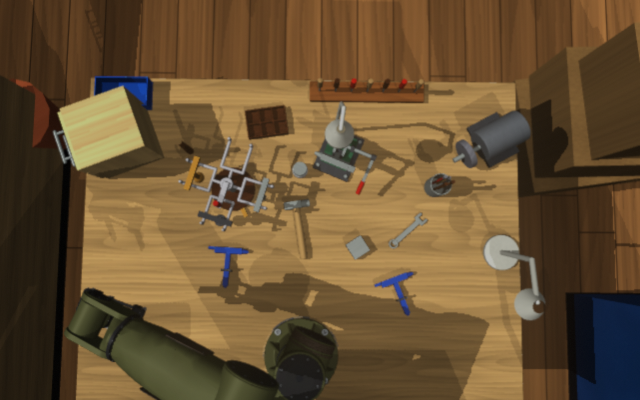

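View pics/wrist0.png

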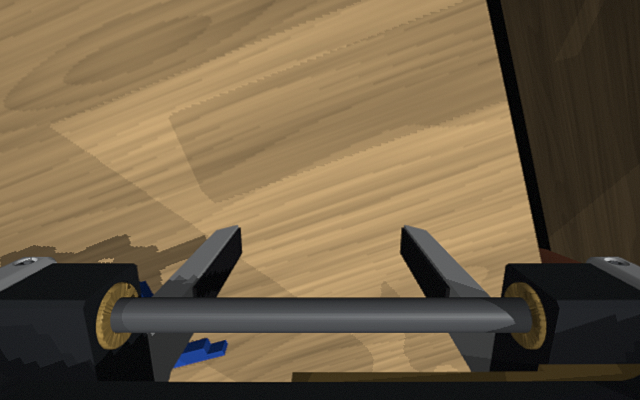

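Side view: robot on the left, carousel at about (318,150), holder with its lamp at about (390,220), blue T look-alikes at (245,180) and (235,320). In the top view the carousel is at (228,187) and the holder at (340,155), with its red lever handle at (362,187). Next I'll zoom in.

```bash
python3 - <<'E'
from h import *
a,_=load("side0"); b,_=load("top0")
def c(im,x,y,w,h,s,f): cv2.imwrite(f'pics/{f}.png',cv2.cvtColor(cv2.resize(im[y:y+h,x:x+w],None,fx=s,fy=s,interpolation=cv2.INTER_CUBIC),cv2.COLOR_RGB2BGR))
c(a,260,105,190,160,4,'c1'); c(b,170,90,220,160,3.6,'c2')
E
```

```text
(no output)
```

View pics/c1.png

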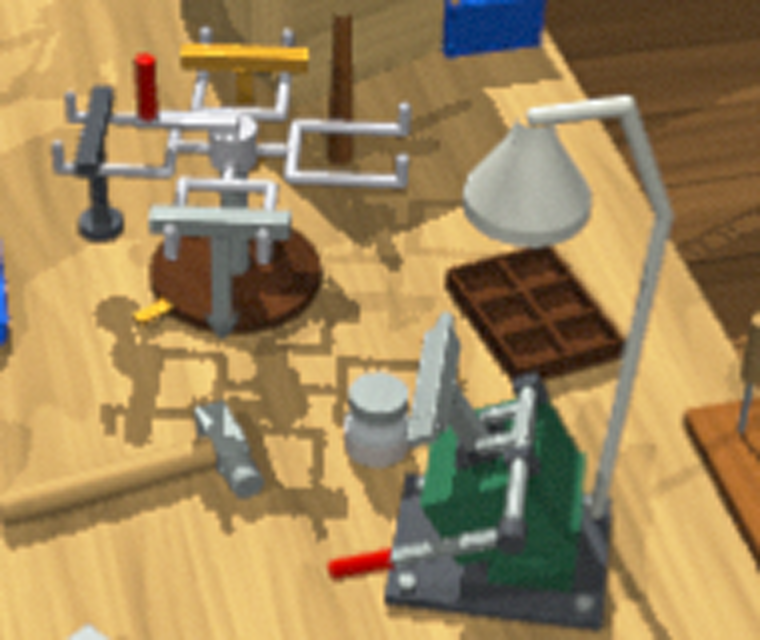

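View pics/c2.png

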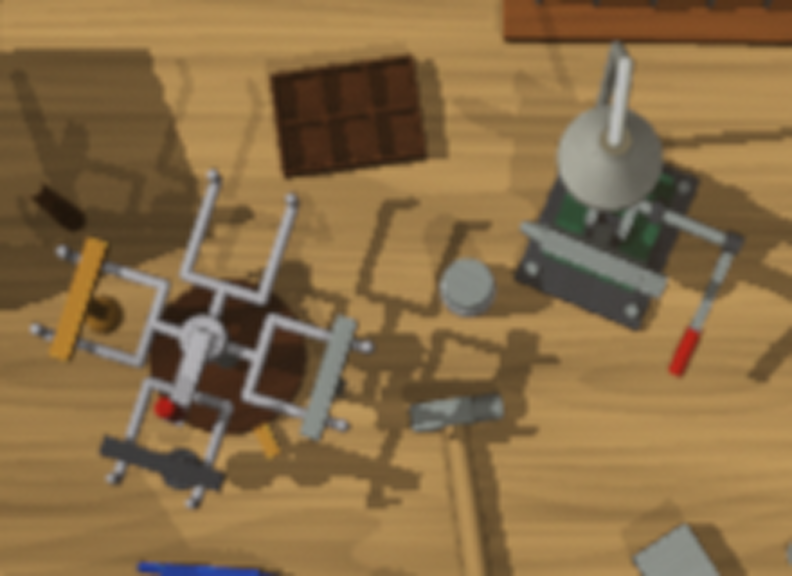

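```bash
python3 - <<'E'
from h import *
S,ms=load("side0"); T,mt=load("top0")
def red(im,x,y,w,h):
    hsv=cv2.cvtColor(im[y:y+h,x:x+w],cv2.COLOR_RGB2HSV)
    k=((hsv[...,0]<6)|(hsv[...,0]>174))&(hsv[...,1]>190)&(hsv[...,2]>90)
    n,l,st,c=cv2.connectedComponentsWithStats(k.astype(np.uint8))
    return [(np.round(c[i]+[x,y],1),st[i][:4]+[x,y,0,0],st[i][4]) for i in range(1,n) if st[i][4]>5]
for r in red(S,260,105,190,160):print('S',r)
for r in red(T,170,90,220,160):print('T',r)
def c(im,x,y,w,h,s,f): cv2.imwrite(f'pics/{f}.png',cv2.cvtColor(cv2.resize(im[y:y+h,x:x+w],None,fx=s,fy=s,interpolation=cv2.INTER_CUBIC),cv2.COLOR_RGB2BGR))
c(S,340,120,90,145,4.1,'c3'); c(T,305,95,75,100,6,'c4')
E
```

```text
S (array([296.2, 126.2]), array([294, 119,   5,  16]), np.int32(54))
S (array([349.4, 245.6]), array([342, 243,  16,   6]), np.int32(60))
T (array([359.6, 187.4]), array([356, 182,   8,  12]), np.int32(43))
T (array([215. , 202.9]), array([213, 200,   5,   6]), np.int32(22))
```

View pics/c3.png

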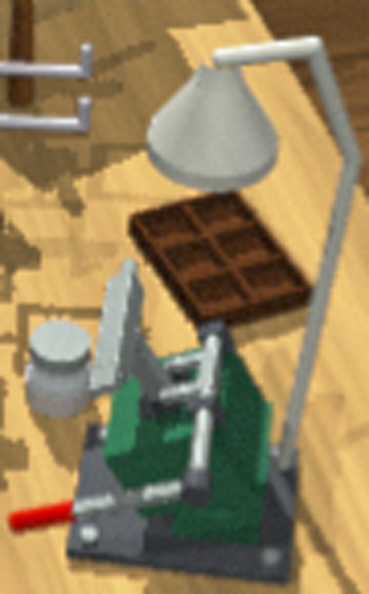

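View pics/c4.png

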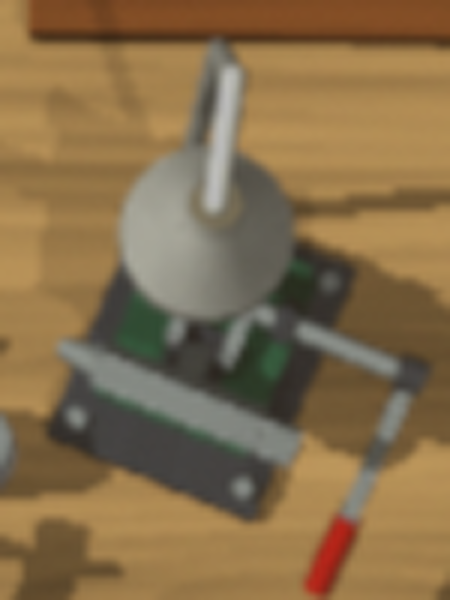

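```bash
python3 - <<'E'
from h import *
S,ms=load("side0"); T,mt=load("top0")
s=lambda x,y:(340+x/4.1-.4,120+y/4.1-.4); t=lambda x,y:(305+x/6-.4,95+y/6-.4)
def p(n,a,b):
    x,e=tri((ms,a),(mt,b)); print(n,np.round(x,4),np.round(e,4)); return x
g=p('grip',(349.4,245.6),(359.6,187.4))
pg=p('peg',(296.2,126.2),(215,202.9))
print('peg top onz200',onz(mt,(215,202.9),.225))
fr=p('front -y',s(68,555),t(255,520)); fl=p('front +y',s(90,430),t(50,430)); br=p('back -y',s(290,580),t(355,265))
p('rim',s(212,150),t(208,232)); print(onz(mt,t(208,232),.318))
p('hornL',s(128,262),t(60,348)); p('beakR',s(97,390),t(300,450))
p('hinge',s(197,480),t(410,372))
o=lambda x,y:(170+x/3.6-.4,90+y/3.6-.4); q=lambda x,y:(260+x/4-.4,105+y/4-.4)
p('tip1',q(404,108),o(213,177)); p('tip2',q(403,160),o(292,200))
p('column',q(232,125),o(203,330)); p('dkTip',q(60,145),o(115,480));p('dkTip2',q(70,95),o(110,478))
print('brass',onz(mt,o(268,440),.01),onz(ms,q(150,313),.01))
E
```

```text
grip [ 0.5579 -0.1901  0.0926] [0.0009 0.0009]
peg [0.494  0.264  0.1957] [0.0008 0.0008]
peg top onz200 [0.49247156 0.25867785 0.225     ]
front -y [ 0.5889 -0.1556  0.0075] [0.0003 0.0003]
front +y [ 0.6391 -0.0369  0.0063] [0.0014 0.0014]
back -y [ 0.7372 -0.2129  0.007 ] [0.0017 0.0017]
rim [ 0.6872 -0.1086  0.3196] [0.0015 0.0015]
[ 0.68905602 -0.10895544  0.318     ]
hornL [ 0.6579 -0.0403  0.1732] [0.0004 0.0004]
beakR [ 0.6023 -0.1655  0.1785] [0.0026 0.0026]
hinge [ 0.6518 -0.2276  0.1446] [0.0007 0.0007]
tip1 [0.702  0.2314 0.1633] [0.0006 0.0006]
tip2 [0.682  0.1617 0.1633] [0.0004 0.0004]
column [0.562  0.2371 0.1654] [0.0036 0.0036]
dkTip [0.4305 0.3219 0.1072] [0.0062 0.0062]
dkTip2 [0.4358 0.3146 0.1625] [0.0003 0.0003]
brass [0.48000535 0.19730991 0.01      ] [0.47678875 0.19909129 0.01      ]
```

Things that could be taken for the stake: the steel T in the green holder (top view pixel (335,161), side view (368,200)), the grey, amber and dark stakes fixed to the carousel (top view (262,195), (191,172), (215,217)), and the blue ones (top view (228,262), (400,290)). The steel T leaning in the holder under the lamp is the one meant, and crop c4 confirms it.

Next I'll rise and swing toward the holder's azimuth, which also shows how the arm behaves near its reach limit.

```bash
python3 -m creep '{"xyz":[[0,0,-60],[0,0,-60],[0,0,-60],[0,-20,-50],[0,-30,-20]],"spin":[0.18,0.18,0.18,0.18,0.18]}' ; python3 - <<'E'
from h import *
o=ctrl.get_obs(); print(o['qpos'],o['ee_pos'],o['eef_rot'])
s=lambda x,y:(340+x/4.1-.4,120+y/4.1-.4); t=lambda x,y:(305+x/6-.4,95+y/6-.4)
S,ms=load("side0"); T,mt=load("top0")
print(tri((ms,s(318,45)),(mt,t(217,45))), tri((ms,s(220,55)),(mt,t(215,200))))
E
```

```text
time_s: 0.78
ee_pos: [0.1441, 0.4902, 0.4422]
eef_rot: [3.14, -0.002, 1.89]
force: [-0.5, 1.0, -0.7]
grip_width: 0.094
[1.21316521e+00 1.61570524e-01 1.11963465e+00 3.16044143e-06
 1.85751185e+00 8.94055247e-01] [0.14410684 0.49017806 0.44223268] [ 3.13979413e+00 -2.24378813e-03  1.88990920e+00]
(array([ 0.75509287, -0.10716154,  0.39070277]), [np.float64(0.004809281941843144), np.float64(0.004809281941843073)]) (array([ 0.68649679, -0.10733693,  0.39276172]), [np.float64(0.000934495204495118), np.float64(0.0009344952044949929)])
```

```bash
python3 -m creep '{"xyz":[[-60,7,-8],[-60,7,-8],[-60,7,-8],[-60,7,-8],[-60,7,-8]],"spin":[0,0,0,0,0]}' ; python3 -m creep '{"xyz":[[-60,7,-6],[-60,7,-6],[-60,7,-6],[-60,7,-6],[-60,7,-6]],"spin":[0,0,0,0,0]}';python3 -m creep '{"xyz":[[-60,0,0],[-30,0,0],[0,0,0],[0,0,0],[0,0,0]],"spin":[0,0,0.18,0.18,0.18]}'
```

```text
time_s: 1.4
ee_pos: [0.2736, 0.2156, 0.48]
eef_rot: [3.141, -0.0, 1.897]
force: [1.3, -0.1, 0.3]
grip_width: 0.0942
time_s: 2.02
ee_pos: [0.4029, -0.0577, 0.5101]
eef_rot: [3.141, 0.0, 1.896]
force: [0.3, 0.8, -0.1]
grip_width: 0.0939
time_s: 2.65
ee_pos: [0.4315, -0.141, 0.5096]
eef_rot: [-3.141, -0.0, 1.351]
force: [-0.1, 0.4, 0.3]
grip_width: 0.0937
```

```bash
cat >> h.py <<'E'
from scipy.spatial.transform import Rotation as Ro
def st():
    o=ctrl.get_obs(); R=Ro.from_euler('xyz',o['eef_rot']).as_matrix()
    print('t',round(o['time_s'],2),'q',np.round(o['qpos'],3),'p',np.round(o['ee_pos'],4),'rot',np.round(o['eef_rot'],3),'F',np.round(o['force'],1),'w',round(o['grip_width'],4)); print('R cols x,y,z',np.round(R.T,3).tolist()); return o,R
E
python3 -c "
from h import *
st()"
```

```text
t 2.65 q [-0.396  0.07   1.066 -0.     2.006 -0.176] p [ 0.4315 -0.141   0.5096] rot [-3.141 -0.     1.351] F [-0.1  0.4  0.3] w 0.0937
R cols x,y,z [[0.218, 0.976, 0.0], [0.976, -0.218, -0.001], [-0.0, 0.0, -1.0]]
```

```bash
python3 -m creep '{"xyz":[[0,60,-20],[0,60,-20],[0,60,-20],[0,60,0],[0,60,0]],"spin":[0.15,0,0,0,0]}' ; python3 -c "
from h import *
st()"
```

```text
time_s: 3.28
ee_pos: [0.6235, -0.2056, 0.5034]
eef_rot: [3.114, -0.002, 1.219]
force: [0.1, -0.5, 0.1]
grip_width: 0.094
t 3.27 q [-0.375  0.68   0.24   0.003  2.194 -0.022] p [ 0.6235 -0.2056  0.5034] rot [ 3.114e+00 -2.000e-03  1.219e+00] F [ 0.1 -0.5  0.1] w 0.094
R cols x,y,z [[0.344, 0.939, 0.002], [0.938, -0.344, 0.028], [0.026, -0.008, -1.0]]
```

The arm is at its elbow limit and the tool is beginning to tilt outward. I'll push a little further.

```bash
python3 -m creep '{"xyz":[[0,60,0],[0,60,0],[0,60,0]],"spin":[0,0,0]}' ; python3 -c "
from h import *
st()"; python3 -m creep '{"xyz":[[0,40,-50],[0,40,-50],[0,40,-50]],"spin":[0,0,0]}' ; python3 -c "
from h import *
st()"
```

```text
time_s: 3.65
ee_pos: [0.6952, -0.2349, 0.4399]
eef_rot: [3.026, -0.004, 1.219]
force: [-0.1, -0.4, 0.6]
grip_width: 0.0936
t 3.65 q [-0.378  0.779  0.236  0.007  2.011 -0.023] p [ 0.6952 -0.2349  0.4399] rot [ 3.026 -0.004  1.219] F [-0.1 -0.4  0.6] w 0.0936
R cols x,y,z [[0.344, 0.939, 0.004], [0.933, -0.342, 0.115], [0.109, -0.036, -0.993]]
time_s: 4.03
ee_pos: [0.6714, -0.2296, 0.5107]
eef_rot: [2.926, -0.006, 1.22]
force: [-0.6, -0.6, 0.6]
grip_width: 0.094
t 4.03 q [-0.386  0.682  0.235  0.014  2.01  -0.027] p [ 0.6714 -0.2296  0.5107] rot [ 2.926 -0.006  1.22 ] F [-0.6 -0.6  0.6] w 0.094
R cols x,y,z [[0.344, 0.939, 0.006], [0.917, -0.337, 0.214], [0.202, -0.068, -0.977]]
```

Tilt builds up each time I push at the limit, and it persists. That gives me a way to lean the hand, so I'll keep going.

```bash
python3 -m creep '{"xyz":[[0,40,-50],[0,40,-50],[0,40,-50],[0,40,-50]],"spin":[0,0,0,0]}' ; python3 -c "
from h import *
st()"; python3 -m creep '{"xyz":[[0,50,-40],[0,50,-40],[0,50,-40]],"spin":[0,0,0]}' ; python3 -c "
from h import *
st()"
```

```text
time_s: 4.53
ee_pos: [0.6348, -0.2205, 0.5923]
eef_rot: [2.804, -0.008, 1.221]
force: [0.2, 0.4, -0.2]
grip_width: 0.0937
t 4.53 q [-0.399  0.564  0.236  0.026  2.005 -0.032] p [ 0.6348 -0.2205  0.5923] rot [ 2.804 -0.008  1.221] F [ 0.2  0.4 -0.2] w 0.0937
R cols x,y,z [[0.343, 0.939, 0.008], [0.885, -0.326, 0.331], [0.314, -0.106, -0.944]]
time_s: 4.9
ee_pos: [0.6284, -0.2209, 0.6308]
eef_rot: [2.704, -0.01, 1.221]
force: [-0.0, 0.2, 0.1]
grip_width: 0.0936
t 4.9 q [-0.407  0.514  0.236  0.036  1.955 -0.035] p [ 0.6284 -0.2209  0.6308] rot [ 2.704 -0.01   1.221] F [-0.   0.2  0.1] w 0.0936
R cols x,y,z [[0.343, 0.939, 0.01], [0.85, -0.314, 0.424], [0.401, -0.137, -0.906]]
```

```bash
python3 -m creep '{"xyz":[[-25,50,-30],[-25,50,-30]],"spin":[0,0]}' ; python3 -c "
from h import *
st()"
```

```text
time_s: 5.15
ee_pos: [0.6145, -0.2661, 0.6492]
eef_rot: [2.639, -0.008, 1.221]
force: [0.4, 0.1, 0.8]
grip_width: 0.094
t 5.15 q [-0.496  0.496  0.236  0.082  1.912 -0.097] p [ 0.6145 -0.2661  0.6492] rot [ 2.639 -0.008  1.221] F [0.4 0.1 0.8] w 0.094
R cols x,y,z [[0.343, 0.939, 0.008], [0.822, -0.304, 0.481], [0.454, -0.159, -0.877]]
```

```bash
cat >> h.py <<'E'
psi=-.39; O=np.array([.6665,-.1155,0]); RH=Ro.from_euler('z',psi).as_matrix()
BK=RH@[.878,0,.479]; UP=RH@[-.479,0,.878]; YH=RH@[0,1,0]; TF=O+[0,0,.11]
def loc(b,y,u): return TF+b*BK+y*YH+u*UP   # metres
def lev(th): return loc(.038-.113*np.cos(th),-.110,.012+.113*np.sin(th))
def go(X,R=None,p=None,off=.003):
    o,R0=st(); R=R0 if R is None else R
    X=X-off*R0[:,2]; d=X-o['ee_pos']; print('target TCP',np.round(X,4),'dworld',np.round(d*1e3),'tool mm',np.round(R.T@d*1e3,1)); return R.T@d
E
python3 -c "
from h import *
print(UP,BK,lev(0),lev(1.5))
go(lev(0)+.12*UP)"
```

```text
[-0.44303144  0.18211025  0.878     ] [ 0.81207015 -0.33380543  0.479     ] [ 0.55845764 -0.19001927  0.084611  ] [ 0.59379329 -0.20454416  0.23387468]
t 5.15 q [-0.496  0.496  0.236  0.082  1.912 -0.097] p [ 0.6145 -0.2661  0.6492] rot [ 2.639 -0.008  1.221] F [0.4 0.1 0.8] w 0.094
R cols x,y,z [[0.343, 0.939, 0.008], [0.822, -0.304, 0.481], [0.454, -0.159, -0.877]]
target TCP [ 0.5039 -0.1677  0.1926] dworld [-111.   98. -457.] tool mm [  50.9 -340.6  334.3]
```

```bash
python3 -m creep '{"xyz":[[6,-50,30],[6,-50,30],[6,-50,30],[6,-50,30],[6,-50,30]],"spin":[0,0,0,0,0]}' 60 15; python3 -m creep '{"xyz":[[6,-30,50],[7,-30,50],[7,-30,50],[0,0,20],[0,0,0]],"spin":[0,0,0,0.18,0.18]}'; python3 -c "
from h import *
go(lev(0)+.12*UP)"
```

```text
time_s: 5.78
ee_pos: [0.5249, -0.2076, 0.4683]
eef_rot: [2.64, -0.009, 1.22]
force: [1.7, -1.4, 0.4]
grip_width: 0.0602
time_s: 6.4
ee_pos: [0.5356, -0.1884, 0.2756]
eef_rot: [2.675, -0.181, 0.895]
force: [0.6, -0.7, 0.4]
grip_width: 0.0601
t 6.4 q [-0.425 -0.01   1.756  0.056  0.899  0.27 ] p [ 0.5356 -0.1884  0.2756] rot [ 2.675 -0.181  0.895] F [ 0.6 -0.7  0.4] w 0.0601
R cols x,y,z [[0.615, 0.768, 0.18], [0.646, -0.621, 0.443], [0.452, -0.156, -0.878]]
target TCP [ 0.5039 -0.1677  0.1926] dworld [-32.  21. -83.] tool mm [-18.5 -70.1  55.3]
```

```bash
python3 -m creep '{"xyz":[[-18,-55,20],[0,0,0],[0,0,0],[0,0,0],[0,0,0]],"spin":[0,0.18,0.18,0.18,0.18]}'; python3 -m creep '{"xyz":[[0,0,0],[0,0,0],[0,0,0]],"spin":[0.18,0.18,0.13]}'; python3 - <<'E'
from h import *
_,R=st(); print(R[:,1]@YH, R[:,0]@BK); go(lev(0)+.06*UP)
for n in("side","wrist"): snap(n,n+"1")
S,m=load("side1"); cv2.imwrite('pics/c5.png',cv2.cvtColor(cv2.resize(S[120:280,280:450],None,fx=4.5,fy=3.7),cv2.COLOR_RGB2BGR))
E
```

```text
time_s: 7.02
ee_pos: [0.4983, -0.1718, 0.2323]
eef_rot: [2.9, -0.444, 0.187]
force: [0.4, -0.3, -1.1]
grip_width: 0.0602
time_s: 7.4
ee_pos: [0.4982, -0.1718, 0.2323]
eef_rot: [-3.129, -0.501, -0.36]
force: [0.2, -0.8, -0.2]
grip_width: 0.06
t 7.4 q [-0.425 -0.075  1.921  0.061  0.797  1.471] p [ 0.4982 -0.1718  0.2323] rot [-3.129 -0.501 -0.36 ] F [ 0.2 -0.8 -0.2] w 0.06
R cols x,y,z [[0.821, -0.309, 0.481], [-0.347, -0.938, -0.011], [0.454, -0.158, -0.877]]
-0.99929992314765 0.9998238355482929
t 7.4 q [-0.425 -0.075  1.921  0.061  0.797  1.471] p [ 0.4982 -0.1718  0.2323] rot [-3.129 -0.501 -0.36 ] F [ 0.2 -0.8 -0.2] w 0.06
R cols x,y,z [[0.821, -0.309, 0.481], [-0.347, -0.938, -0.011], [0.454, -0.158, -0.877]]
target TCP [ 0.5305 -0.1786  0.1399] dworld [ 32.  -7. -92.] tool mm [-15.8  -3.7  96.7]
```

View pics/c5.png

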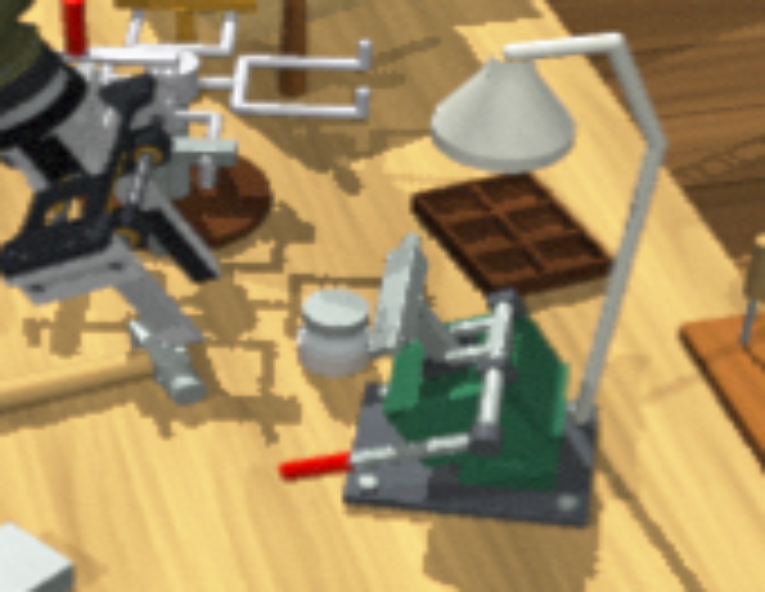

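View pics/wrist1.png

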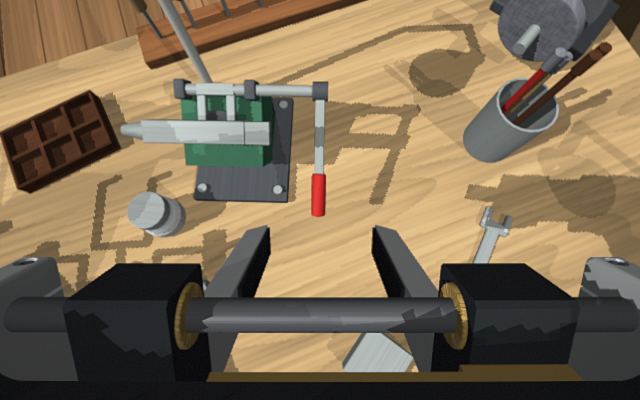

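Side and wrist views show the hand leaning like the stake. In the wrist view the red handle is at about (318,195) between the fingers, the stake head is at about (195,133) with the horn at left, and the hinge knuckle is at (320,90).

```bash
python3 - <<'E'
from h import *
W,m=load("wrist1")
print(proj(m,[lev(0),lev(0)+.008*UP,loc(.038,-.11,.012),loc(0,0,.08),loc(0,.046,.07),loc(0,-.046,.08),loc(-.045,.045,0),loc(-.045,-.045,0)]).round(1))
# handle: ray with the plane BACK-coordinate? use tri with side0 and top0
S,ms=load("side0");T,mt=load("top0")
print(tri((ms,(349.4,245.6)),(mt,(359.6,187.4)),(m,(318,195))))
S,m2=load("side1"); 
E
```

```text
[[318.9 195.9]
 [318.7 197.6]
 [321.   90.9]
 [192.9 127.5]
 [147.5 126.2]
 [244.9 128.6]
 [185.7 164.7]
 [263.2 166.6]]
(array([ 0.55794401, -0.18956574,  0.09192236]), [np.float64(0.0007995744066035019), np.float64(0.0011503556221377955), np.float64(0.0006653910463024202)])
```

```bash
python3 -m creep '{"xyz":[[-8,-2,50],[-8,-2,50],[0,0,35],[0,0,20],[0,0,0]],"spin":[0,0,0,0,0]}'; python3 - <<'E'
from h import *
go(lev(0)); snap('wrist','wrist2')
E
```

```text
time_s: 8.12
ee_pos: [0.5564, -0.1873, 0.0872]
eef_rot: [-3.133, -0.498, -0.352]
force: [0.1, 1.0, -0.1]
grip_width: 0.06
t 8.12 q [-0.403  0.257  1.932  0.076  0.456  1.457] p [ 0.5564 -0.1873  0.0872] rot [-3.133 -0.498 -0.352] F [ 0.1  1.  -0.1] w 0.06
R cols x,y,z [[0.825, -0.302, 0.478], [-0.34, -0.94, -0.008], [0.452, -0.156, -0.878]]
target TCP [ 0.5571 -0.1895  0.0872] dworld [ 1. -2.  0.] tool mm [1.3 1.9 0.7]
```

View pics/wrist2.png

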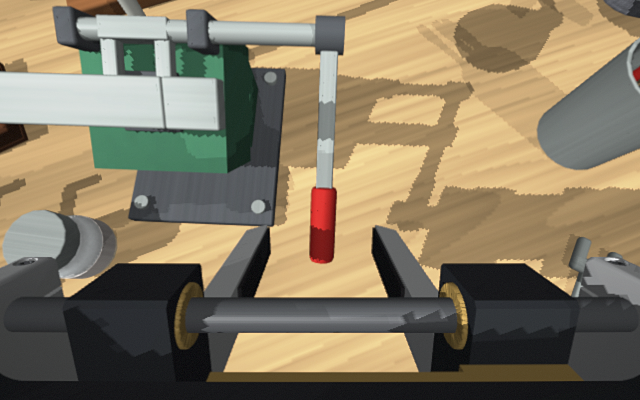

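The handle at (322,225) is centred between the fingers. Closing.

```bash
python3 -m creep '{"xyz":[[0,2,0],[0,0,0],[0,0,0],[0,0,0]],"spin":[0,0,0,0]}' 0 15; python3 - <<'E'
from h import *
o,R=st()
p=[R.T@(lev(t)-lev(0))*1e3 for t in np.arange(0,1.6,.1)]
for i,a in enumerate(np.diff(p,axis=0)): print(i+1,a.round(1))
E
```

```text
time_s: 8.68
ee_pos: [0.556, -0.1893, 0.0887]
eef_rot: [-3.132, -0.501, -0.354]
force: [-0.2, 0.1, 0.4]
grip_width: 0.0234
t 8.68 q [-0.408  0.254  1.932  0.081  0.456  1.451] p [ 0.556  -0.1893  0.0887] rot [-3.132 -0.501 -0.354] F [-0.2  0.1  0.4] w 0.0234
R cols x,y,z [[0.823, -0.304, 0.48], [-0.343, -0.939, -0.009], [0.454, -0.157, -0.877]]
1 [  0.6  -0.3 -11.3]
2 [  1.7  -0.2 -11.2]
3 [  2.8  -0.2 -10.9]
4 [  3.9  -0.2 -10.6]
5 [  4.9  -0.1 -10.2]
6 [ 5.9 -0.1 -9.6]
7 [ 6.8 -0.  -9. ]
8 [ 7.7  0.  -8.3]
9 [ 8.5  0.1 -7.4]
10 [ 9.2  0.1 -6.6]
11 [ 9.8  0.2 -5.6]
12 [10.3  0.2 -4.6]
13 [10.7  0.2 -3.6]
14 [11.   0.3 -2.5]
15 [11.2  0.3 -1.4]
```

Still closing, so I'll wait. Then swing at about 0.2 rad per row.

```bash
python3 -m creep '{"xyz":[[0,0,0],[0,0,0]],"spin":[0,0]}' 0 20;  python3 -m creep '{"xyz":[[1,0,-11],[2,0,-11],[3,0,-11],[4,0,-11],[5,0,-10]],"spin":[0,0,0,0,0]}'
```

```text
time_s: 8.93
ee_pos: [0.556, -0.1893, 0.0884]
eef_rot: [-3.132, -0.5, -0.354]
force: [-1.1, 0.5, 0.2]
grip_width: 0.0032
time_s: 9.55
ee_pos: [0.5439, -0.1854, 0.1441]
eef_rot: [-3.132, -0.501, -0.354]
force: [0.8, -0.3, 0.0]
grip_width: 0.0003
```

The fingers closed on nothing. Looking.

```bash
python3 - <<'E'
from h import *
snap('wrist','wrist3');snap('side','side3')
S,m=load("side3"); cv2.imwrite('pics/c6.png',cv2.cvtColor(cv2.resize(S[180:280,310:450],None,fx=5.5,fy=5.5),cv2.COLOR_RGB2BGR))
E
```

```text
(no output)
```

View pics/wrist3.png

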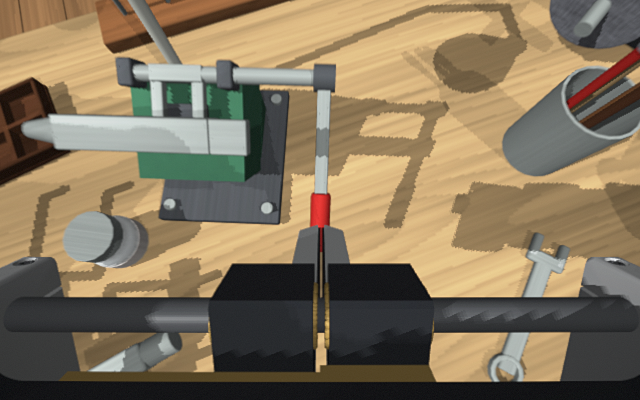

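View pics/c6.png

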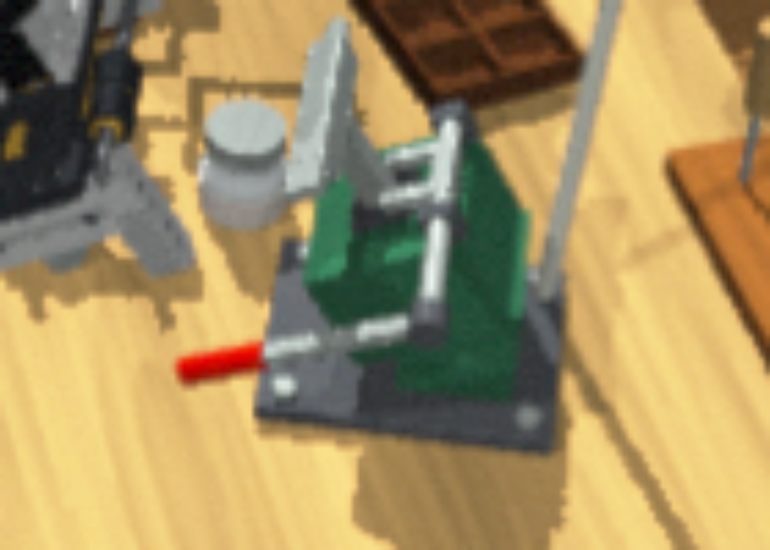

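```bash
python3 - <<'E'
from h import *
o,R=st()
for f in ("wrist2","wrist3"):
    W,m=load(f); p=np.array([.5564,-.1873,.0872]) if f=="wrist2" else o['ee_pos']
    if f=="wrist2": R=Ro.from_euler('xyz',[-3.133,-.498,-.352]).as_matrix()
    else: R=Ro.from_euler('xyz',o['eef_rot']).as_matrix()
    print(f,'cam in tool',R.T@(-m['R'].T@m['t']-p),'tipC',proj(m,[p+R@[0,0,.022],p,p+R@[0,.03,.022],p+R@[0,-.03,.022]]).round(0).tolist(),'handle',proj(m,[lev(0),loc(.038-.134,-.11,.012),loc(.038-.089,-.11,.012)]).round(0).tolist())
E
```

```text
t 9.65 q [-0.411  0.141  1.918  0.067  0.583  1.466] p [ 0.5444 -0.1856  0.1447] rot [-3.132 -0.503 -0.355] F [0.6 0.6 0.2] w 0.0006
R cols x,y,z [[0.822, -0.304, 0.482], [-0.343, -0.939, -0.009], [0.455, -0.158, -0.876]]
wrist2 cam in tool [ 6.90951193e-02  1.28711059e-05 -1.94828633e-01] tipC [[321.0, 220.0], [321.0, 230.0], [363.0, 220.0], [278.0, 220.0]] handle [[324.0, 226.0], [322.0, 256.0], [325.0, 190.0]]
wrist3 cam in tool [ 6.87386758e-02 -2.94659679e-05 -1.94431792e-01] tipC [[321.0, 219.0], [321.0, 229.0], [363.0, 219.0], [278.0, 219.0]] handle [[320.0, 223.0], [320.0, 247.0], [321.0, 195.0]]
```

```bash
python3 -m creep '{"xyz":[[0,0,0],[0,0,0],[-12,0,0],[-3,0,27],[0,0,27]],"spin":[0,0,0,0,0]}' 40 20; python3 - <<'E'
from h import *
go(lev(0)); snap('wrist','wrist4');snap('side','side4')
S,m=load("side4"); cv2.imwrite('pics/c7.png',cv2.cvtColor(cv2.resize(S[180:280,310:450],None,fx=5.5,fy=5.5,interpolation=cv2.INTER_CUBIC),cv2.COLOR_RGB2BGR))
E
```

```text
time_s: 10.28
ee_pos: [0.5555, -0.1891, 0.0874]
eef_rot: [-3.132, -0.5, -0.355]
force: [0.1, -0.5, 0.3]
grip_width: 0.0399
t 10.28 q [-0.408  0.256  1.934  0.081  0.454  1.451] p [ 0.5555 -0.1891  0.0874] rot [-3.132 -0.5   -0.355] F [ 0.1 -0.5  0.3] w 0.0399
R cols x,y,z [[0.823, -0.305, 0.48], [-0.343, -0.939, -0.009], [0.453, -0.157, -0.877]]
target TCP [ 0.5571 -0.1895  0.0872] dworld [ 2. -0. -0.] tool mm [ 1.3 -0.1  1. ]
```

View pics/wrist4.png

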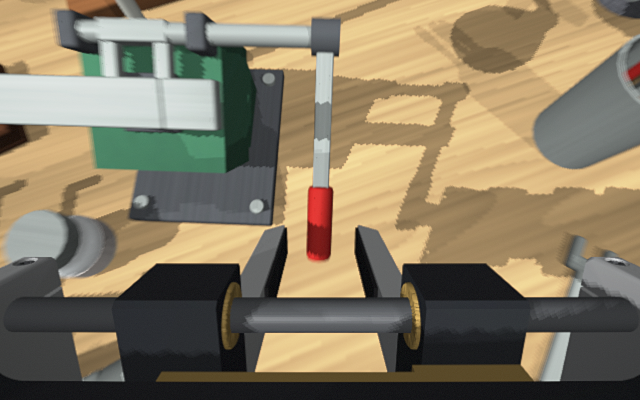

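View pics/c7.png

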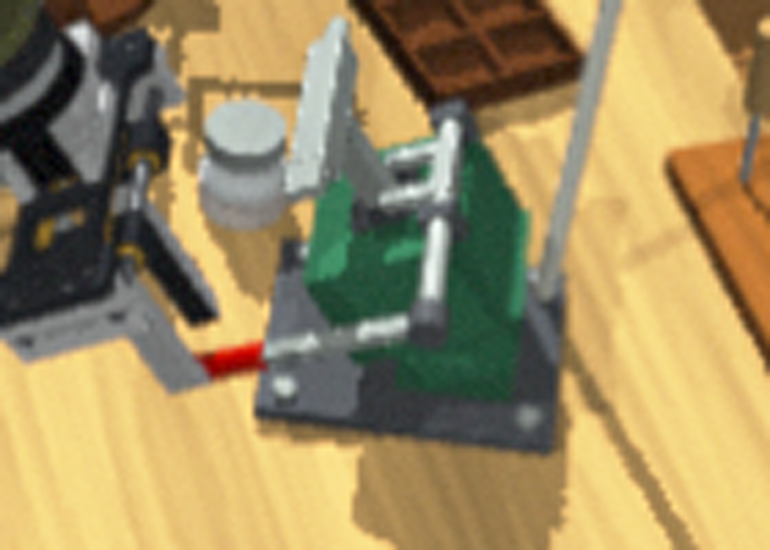

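```bash
python3 - <<'E'
from h import *
o,R=st(); p=o['ee_pos']
S,m=load("side4");W,w=load("wrist4")
X=[p+R@np.array(v) for v in([0,.02,.022],[0,.032,.022],[.008,.032,.022],[-.008,.032,.022],[0,.026,.003])]
print(proj(m,X).round(1).tolist()); print(((proj(m,X)-[310,180])*5.5).round(0).tolist())
print(((proj(m,[lev(0),lev(0)-BK*.024,lev(0)+BK*.024])-[310,180])*5.5).round(0).tolist())
print(proj(w,X).round(0).tolist())
E
```

```text
t 10.38 q [-0.408  0.259  1.934  0.081  0.455  1.451] p [ 0.5548 -0.1888  0.0856] rot [-3.131 -0.496 -0.355] F [ 0.3 -0.5  1.6] w 0.04
R cols x,y,z [[0.825, -0.305, 0.476], [-0.343, -0.939, -0.009], [0.45, -0.156, -0.879]]
[[351.3, 257.5], [350.9, 260.8], [353.5, 260.2], [348.3, 261.5], [348.0, 254.9]]
[[227.0, 426.0], [225.0, 445.0], [239.0, 441.0], [211.0, 448.0], [209.0, 412.0]]
[[219.0, 371.0], [177.0, 381.0], [262.0, 361.0]]
[[349.0, 221.0], [366.0, 221.0], [366.0, 210.0], [365.0, 232.0], [361.0, 230.0]]
```

```bash
python3 - <<'E'
from h import *
W,w=load("wrist4"); S,m=load("side4")
a=cv2.resize(W[200:280,220:420],None,fx=4,fy=4,interpolation=cv2.INTER_CUBIC); b=cv2.resize(S[215:265,320:370],None,fx=8,fy=8,interpolation=cv2.INTER_CUBIC)
c=np.zeros((330+400-130,800,3),np.uint8); 
cv2.imwrite('pics/c8.png',cv2.cvtColor(a,cv2.COLOR_RGB2BGR)); cv2.imwrite('pics/c9.png',cv2.cvtColor(b,cv2.COLOR_RGB2BGR))
E
```

```text
(no output)
```

View pics/c8.png

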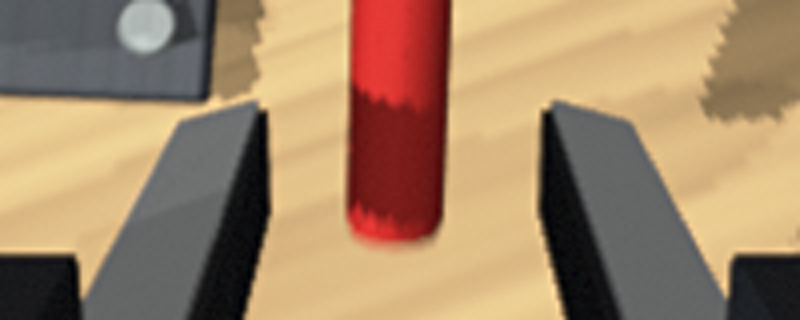

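View pics/c9.png

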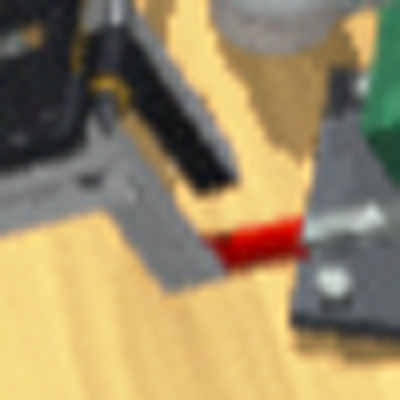

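```bash
python3 - <<'E'
from h import *
W,w=load("wrist4"); S,m=load("side4"); o,R=st()
# pose at picture
p=-w['R'].T@w['t']-R@np.array([.0690,0,-.1946])
x,e=tri((w,(377.6,230)),(m,(347.8,248.6))); print(x,e,'tool',R.T@(x-p))
x,e=tri((w,(339,187)),(m,(358,245))); 
print(R.T@(lev(0)-p))
E
```

```text
t 10.38 q [-0.408  0.259  1.934  0.081  0.455  1.451] p [ 0.5548 -0.1888  0.0856] rot [-3.131 -0.496 -0.355] F [ 0.3 -0.5  1.6] w 0.04
R cols x,y,z [[0.825, -0.305, 0.476], [-0.343, -0.939, -0.009], [0.45, -0.156, -0.879]]
[ 0.54271703 -0.21796189  0.11340443] [np.float64(0.002057041493419207), np.float64(0.0020570414934191765)] tool [ 0.01126266  0.03133698 -0.02362427]
[ 2.00636903e-03 -4.82954864e-05  4.42753802e-03]
```

```bash
python3 - <<'E'
from h import *
W,w=load("wrist4"); S,m=load("side4"); o,R=st()
p=-w['R'].T@w['t']-R@np.array([.0690,0,-.1946])
print('cam axes in tool',np.round(w['R']@R,3).tolist())
for z in (.022,.01,0,-.01,-.02,-.03):
    X=[p+R@np.array(v) for v in([.008,.022,z],[-.008,.022,z],[.008,.0325,z],[-.008,.0325,z])]
    print(z,proj(w,X).round(0).tolist(), proj(m,X).round(1).tolist())
E
```

```text
t 10.38 q [-0.408  0.259  1.934  0.081  0.455  1.451] p [ 0.5548 -0.1888  0.0856] rot [-3.131 -0.496 -0.355] F [ 0.3 -0.5  1.6] w 0.04
R cols x,y,z [[0.825, -0.305, 0.476], [-0.343, -0.939, -0.009], [0.45, -0.156, -0.879]]
cam axes in tool [[0.0, 1.0, -0.0], [-0.971, 0.0, -0.238], [-0.238, 0.0, 0.971]]
0.022 [[352.0, 210.0], [352.0, 232.0], [367.0, 210.0], [366.0, 232.0]] [[353.9, 256.9], [348.7, 258.2], [353.5, 259.8], [348.3, 261.1]]
0.01 [[354.0, 215.0], [353.0, 238.0], [370.0, 215.0], [369.0, 238.0]] [[351.9, 254.2], [346.7, 255.5], [351.6, 257.1], [346.3, 258.4]]
0 [[355.0, 219.0], [355.0, 243.0], [372.0, 219.0], [371.0, 243.0]] [[350.3, 251.9], [345.1, 253.3], [349.9, 254.8], [344.7, 256.2]]
-0.01 [[357.0, 224.0], [356.0, 249.0], [375.0, 224.0], [374.0, 249.0]] [[348.6, 249.6], [343.4, 251.0], [348.2, 252.5], [343.0, 253.9]]
-0.02 [[359.0, 230.0], [358.0, 256.0], [377.0, 230.0], [376.0, 256.0]] [[346.9, 247.3], [341.7, 248.7], [346.5, 250.2], [341.3, 251.5]]
-0.03 [[361.0, 236.0], [360.0, 263.0], [381.0, 236.0], [379.0, 263.0]] [[345.2, 244.9], [340.0, 246.3], [344.8, 247.8], [339.6, 249.2]]
```

The fingertips, triangulated from the wrist view (378,230) and side view (348,249), end about 17 mm *behind* the reported TCP. The stated figure is 22 mm ahead, so the fingers are effectively about 39 mm short, which explains the empty close. I'll go 36 mm deeper.

```bash
python3 -m creep '{"xyz":[[1,0,18],[1,0,19],[0,0,0]],"spin":[0,0,0]}' 40 20; python3 - <<'E'
from h import *
st(); snap('wrist','wrist5')
W,m=load("wrist5"); cv2.imwrite('pics/c10.png',cv2.cvtColor(W[150:400],cv2.COLOR_RGB2BGR))
E
python3 -m creep '{"xyz":[[0,0,0],[0,0,0],[0,0,0],[0,0,0]],"spin":[0,0,0,0]}' 0 20
```

```text
time_s: 10.75
ee_pos: [0.5737, -0.1955, 0.0565]
eef_rot: [-3.132, -0.499, -0.355]
force: [0.3, -0.4, 0.2]
grip_width: 0.0399
t 10.75 q [-0.405  0.348  1.9    0.088  0.397  1.445] p [ 0.5737 -0.1955  0.0565] rot [-3.132 -0.499 -0.355] F [ 0.3 -0.4  0.2] w 0.0399
R cols x,y,z [[0.823, -0.305, 0.478], [-0.343, -0.939, -0.009], [0.452, -0.157, -0.878]]
time_s: 11.3
ee_pos: [0.5748, -0.1949, 0.0575]
eef_rot: [-3.131, -0.501, -0.355]
force: [2.9, 8.4, 1.2]
grip_width: 0.0155
```

View pics/c10.png

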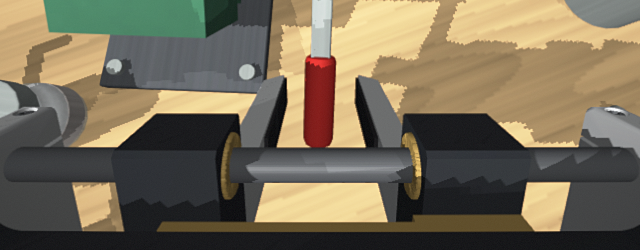

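Gripped at 15.5 mm, which is the 16 mm bar. Swinging.

```bash
python3 -m creep '{"xyz":[[1,-1,-11],[2,0,-11],[3,0,-11],[4,0,-11],[5,0,-10]],"spin":[0,0,0,0,0]}'; python3 -m creep '{"xyz":[[6,0,-10],[7,0,-9],[8,0,-8],[8,0,-7],[9,0,-7]],"spin":[0,0,0,0,0]}'
```

```text
time_s: 11.92
ee_pos: [0.5628, -0.19, 0.1122]
eef_rot: [-3.13, -0.501, -0.355]
force: [8.7, 7.3, -4.3]
grip_width: 0.0158
time_s: 12.55
ee_pos: [0.575, -0.1951, 0.1654]
eef_rot: [-3.13, -0.499, -0.355]
force: [10.5, 4.3, -10.5]
grip_width: 0.016
```

```bash
python3 -m creep '{"xyz":[[10,0,-3],[10,0,-2],[11,0,-2],[11,0,-2],[11,0,-1]],"spin":[0,0,0,0,0]}';  python3 - <<'E'
from h import *
o,R=st(); print('Ftool',R.T@o['force']); snap('wrist','wrist6');snap('side','side6')
S,m=load("side6"); cv2.imwrite('pics/c11.png',cv2.cvtColor(cv2.resize(S[120:280,300:450],None,fx=3.7,fy=3.7,interpolation=cv2.INTER_CUBIC),cv2.COLOR_RGB2BGR))
E
```

```text
time_s: 13.18
ee_pos: [0.6134, -0.2108, 0.2003]
eef_rot: [-3.132, -0.498, -0.354]
force: [-10.0, 0.5, 2.1]
grip_width: 0.015
t 13.18 q [-0.401  0.237  1.66   0.046  0.748  1.495] p [ 0.6134 -0.2108  0.2003] rot [-3.132 -0.498 -0.354] F [-10.    0.5   2.1] w 0.015
R cols x,y,z [[0.824, -0.305, 0.478], [-0.343, -0.939, -0.008], [0.451, -0.157, -0.878]]
Ftool [-7.39564776  2.95434363 -6.39660859]
```

View pics/c11.png

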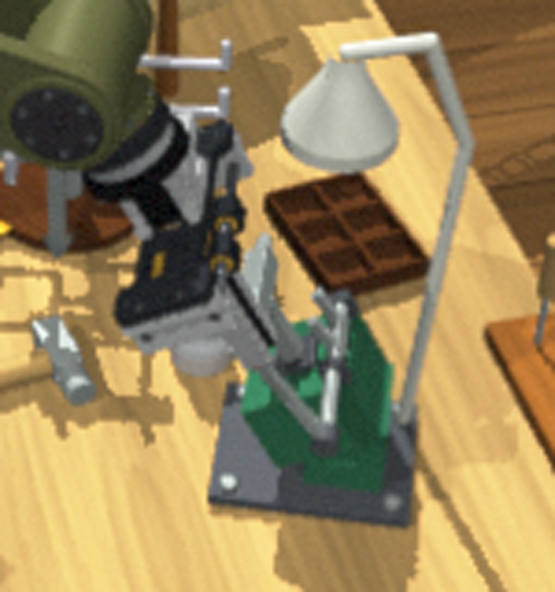

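View pics/wrist6.png

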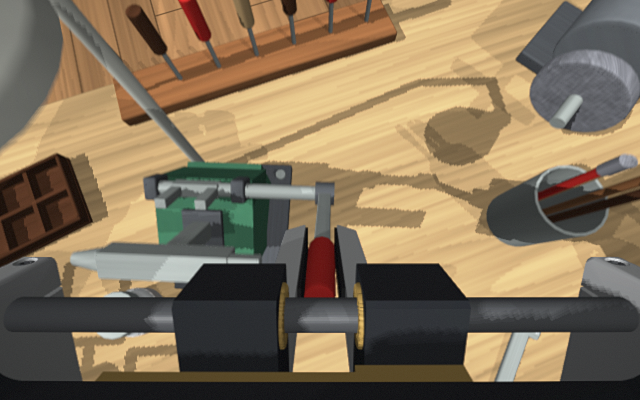

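```bash
python3 -m creep '{"xyz":[[11,0,-3],[11,0,-1],[11,0,0],[4,0,0]],"spin":[0,0,0,0]}';  python3 - <<'E'
from h import *
o,R=st(); print('Ftool',R.T@o['force'])
d=o['ee_pos']-.036*R[:,2]-loc(.038,-.11,.012); print('b,u',d@BK,d@UP,d@YH,'th',np.arctan2(d@UP,-(d@BK)))
E
```

```text
time_s: 13.78
ee_pos: [0.6437, -0.2213, 0.2219]
eef_rot: [-3.131, -0.501, -0.354]
force: [-0.5, -0.2, 0.3]
grip_width: 0.0003
t 13.78 q [-0.398  0.287  1.545  0.043  0.809  1.503] p [ 0.6437 -0.2213  0.2219] rot [-3.131 -0.501 -0.354] F [-0.5 -0.2  0.3] w 0.0003
R cols x,y,z [[0.822, -0.304, 0.481], [-0.343, -0.939, -0.009], [0.454, -0.157, -0.877]]
Ftool [-0.20621503  0.38342204 -0.47527796]
b,u 0.03233716638394775 0.11301698369614512 0.0024745994341342265 th 1.8494771494648297
```

```bash
python3 -m creep '{"xyz":[[0,0,-60],[0,0,-60]],"spin":[0,0]}' 60; python3 - <<'E'
from h import *
st(); snap('wrist','wrist7');snap('side','side7')
S,m=load("side7"); cv2.imwrite('pics/c12.png',cv2.cvtColor(cv2.resize(S[120:280,300:450],None,fx=3.7,fy=3.7,interpolation=cv2.INTER_CUBIC),cv2.COLOR_RGB2BGR))
E
```

```text
time_s: 14.02
ee_pos: [0.5878, -0.2019, 0.3272]
eef_rot: [-3.131, -0.499, -0.354]
force: [0.9, -0.1, 1.0]
grip_width: 0.0174
t 14.03 q [-0.406  0.091  1.534  0.041  1.019  1.504] p [ 0.5878 -0.2019  0.3272] rot [-3.131 -0.499 -0.354] F [ 0.9 -0.1  1. ] w 0.0174
R cols x,y,z [[0.823, -0.305, 0.479], [-0.342, -0.939, -0.009], [0.452, -0.157, -0.878]]
```

View pics/c12.png

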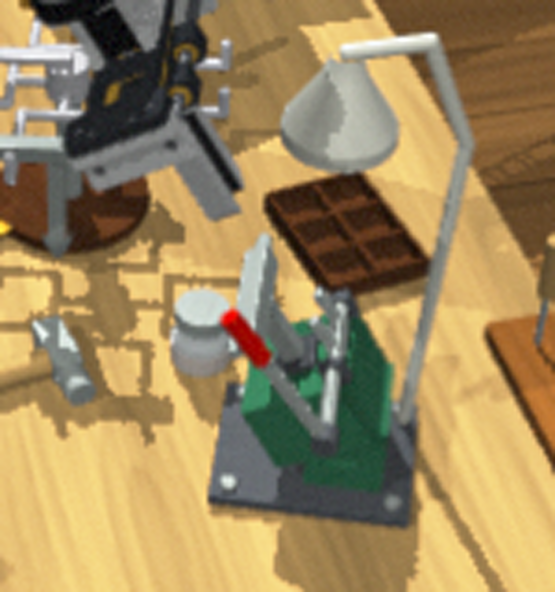

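View pics/wrist7.png

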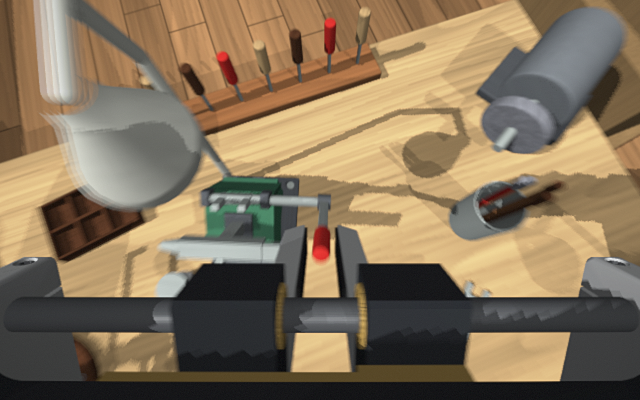

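```bash
python3 - <<'E'
from h import *
S,m=load("side7");W,w=load("wrist7")
hsv=cv2.cvtColor(S[190:235,340:385],cv2.COLOR_RGB2HSV); k=((hsv[...,0]<6)|(hsv[...,0]>174))&(hsv[...,1]>190)&(hsv[...,2]>90)
ys,xs=np.nonzero(k); print('red side',xs.mean()+340,ys.mean()+190,len(xs))
for t in np.arange(1.1,1.75,.1): print(round(t,2),proj(m,[lev(t)]).round(1),proj(w,[lev(t)]).round(1))
E
```

```text
red side 366.1666666666667 211.02564102564102 78
1.1 [[353.3 217.2]] [[320.9 275.6]]
1.2 [[356. 215.]] [[321.1 268.2]]
1.3 [[359.1 213.1]] [[321.4 259.5]]
1.4 [[362.4 211.4]] [[321.7 249.8]]
1.5 [[366.1 209.9]] [[322.  239.1]]
1.6 [[370.  208.8]] [[322.4 227.5]]
1.7 [[374.2 207.9]] [[322.8 215.5]]
```

```bash
python3 -c "
from h import *
go(loc(0,-.11,.122),off=-.036)"
```

```text
t 14.12 q [-0.406  0.084  1.53   0.041  1.018  1.504] p [ 0.5885 -0.2022  0.334 ] rot [-3.132 -0.511 -0.354] F [-0.4  0.3  0.7] w 0.025
R cols x,y,z [[0.818, -0.303, 0.489], [-0.342, -0.94, -0.008], [0.462, -0.161, -0.872]]
target TCP [ 0.5873 -0.2008  0.1857] dworld [  -1.    1. -148.] tool mm [-73.9   0.4 128.5]
```

```bash
python3 -m creep '{"xyz":[[-37,0,0],[-37,0,0],[0,0,43],[0,0,43],[0,0,40]],"spin":[0,0,0,0,0]}' 0 20; python3 -m creep '{"xyz":[[11,0,0],[11,0,0],[10,0,0],[0,0,0]],"spin":[0,0,0,0]}'; python3 -c "
from h import *
go(loc(.03,-.11,.122),off=-.036)"
```

```text
time_s: 14.75
ee_pos: [0.5853, -0.1997, 0.1787]
eef_rot: [-3.132, -0.5, -0.354]
force: [0.2, 0.1, 0.3]
grip_width: 0.0002
time_s: 15.25
ee_pos: [0.6119, -0.2097, 0.1976]
eef_rot: [-3.132, -0.503, -0.355]
force: [-0.9, -0.3, -0.3]
grip_width: 0.0003
t 15.25 q [-0.401  0.234  1.672  0.048  0.735  1.494] p [ 0.6119 -0.2097  0.1976] rot [-3.132 -0.503 -0.355] F [-0.9 -0.3 -0.3] w 0.0003
R cols x,y,z [[0.822, -0.304, 0.482], [-0.343, -0.939, -0.009], [0.456, -0.158, -0.876]]
target TCP [ 0.6114 -0.2107  0.2   ] dworld [-1. -1.  2.] tool mm [ 1.   1.1 -2.2]
```

```bash
python3 -m creep '{"xyz":[[-50,0,0],[0,0,-50],[0,0,-30]],"spin":[0,0,0]}'; python3 - <<'E'
from h import *
st(); S,m=snap('side','side8')
hsv=cv2.cvtColor(S[190:235,340:390],cv2.COLOR_RGB2HSV); k=((hsv[...,0]<6)|(hsv[...,0]>174))&(hsv[...,1]>190)&(hsv[...,2]>90)
ys,xs=np.nonzero(k); print('red side',xs.mean()+340,ys.mean()+190,len(xs))
cv2.imwrite('pics/c13.png',cv2.cvtColor(cv2.resize(S[120:280,300:450],None,fx=3.7,fy=3.7,interpolation=cv2.INTER_CUBIC),cv2.COLOR_RGB2BGR))
E
```

```text
time_s: 15.62
ee_pos: [0.5332, -0.1813, 0.2446]
eef_rot: [-3.132, -0.504, -0.354]
force: [0.1, 0.2, 1.3]
grip_width: 0.0002
t 15.62 q [-0.412 -0.     1.821  0.051  0.82   1.485] p [ 0.5332 -0.1813  0.2446] rot [-3.132 -0.504 -0.354] F [0.1 0.2 1.3] w 0.0002
R cols x,y,z [[0.821, -0.304, 0.483], [-0.343, -0.939, -0.009], [0.456, -0.158, -0.876]]
red side 373.30120481927713 209.0722891566265 83
```

View pics/c13.png

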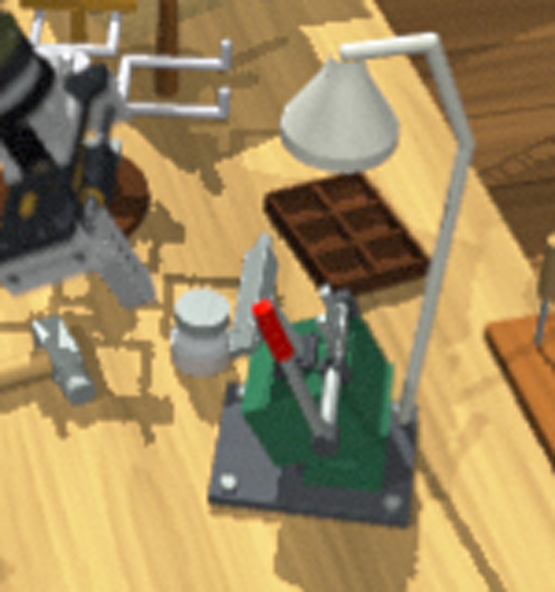

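Lever is now at about 1.68 rad; its red handle is at (373,209) in the side view. Next the crank peg.

```bash
python3 -c "
from h import *
P=np.array([.4935,.262,.205]); _,R=st(); go(P-.09*R[:,2],off=-.036)"
```

```text
t 15.68 q [-0.412 -0.005  1.818  0.051  0.822  1.485] p [ 0.5334 -0.1814  0.2482] rot [-3.132 -0.508 -0.354] F [-0.3  0.7  4.5] w 0.0006
R cols x,y,z [[0.819, -0.303, 0.486], [-0.342, -0.939, -0.008], [0.46, -0.16, -0.874]]
t 15.68 q [-0.412 -0.005  1.818  0.051  0.822  1.485] p [ 0.5334 -0.1814  0.2482] rot [-3.132 -0.508 -0.354] F [-0.3  0.7  4.5] w 0.0006
R cols x,y,z [[0.819, -0.303, 0.486], [-0.342, -0.939, -0.008], [0.46, -0.16, -0.874]]
target TCP [0.4687 0.2706 0.2522] dworld [-65. 452.   4.] tool mm [-188.1 -402.5 -105.4]
```

```bash
python3 -m creep '{"xyz":[[-24,-50,-17],[-24,-50,-17],[-24,-50,-17],[-24,-50,-13],[-24,-50,-10]],"spin":[0,0,0,0,0]}' 50 15; python3 -m creep '{"xyz":[[-24,-50,-10],[-24,-50,-10],[-20,-50,-10],[0,0,0]],"spin":[0,0,0,0]}'; python3 - <<'E'
from h import *
snap('wrist','wrist9'); P=np.array([.4935,.262,.205]); _,R=st(); go(P,off=-.036); W,m=load('wrist9'); print(proj(m,[P,P+[0,0,.02]]))
E
```

```text
time_s: 16.3
ee_pos: [0.4869, 0.1034, 0.2524]
eef_rot: [-3.13, -0.503, -0.355]
force: [0.8, -0.2, -0.3]
grip_width: 0.0473
time_s: 16.8
ee_pos: [0.4866, 0.2386, 0.2629]
eef_rot: [-3.123, -0.458, -0.301]
force: [-0.4, -0.6, 0.2]
grip_width: 0.05
t 16.85 q [ 0.557  0.048  1.715 -0.374  1.083  2.554] p [0.4864 0.2372 0.2623] rot [-3.124 -0.458 -0.302] F [-0.2  0.2  1. ] w 0.0497
R cols x,y,z [[0.856, -0.267, 0.442], [-0.29, -0.957, -0.016], [0.427, -0.114, -0.897]]
t 16.85 q [ 0.557  0.048  1.715 -0.374  1.083  2.554] p [0.4864 0.2372 0.2623] rot [-3.124 -0.458 -0.302] F [-0.2  0.2  1. ] w 0.0497
R cols x,y,z [[0.856, -0.267, 0.442], [-0.29, -0.957, -0.016], [0.427, -0.114, -0.897]]
target TCP [0.5089 0.2579 0.1727] dworld [ 23.  21. -90.] tool mm [-25.9 -24.8  87.6]
[[291.97079858 238.7048862 ]
 [289.21257618 236.29012303]]
```

View pics/wrist9.png

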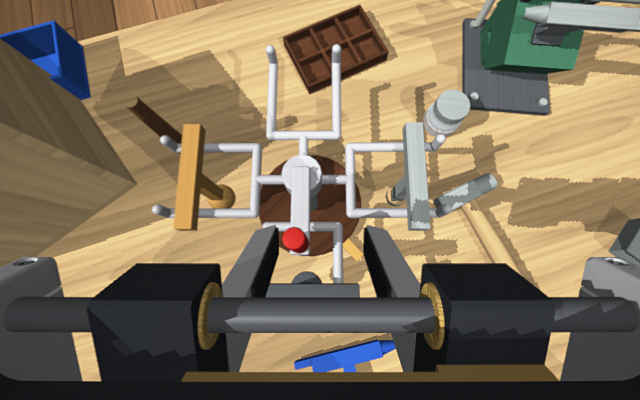

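The wrist view shows the peg at (294,239), the empty hook pointing away (tips at (271,50) and (335,50)), and the brass pointer at (355,248), lower right. Joint 6 has reached its limit, so I'll spin back half a turn for the same jaw axis.

```bash
python3 -m creep '{"xyz":[[0,0,-10],[0,0,0],[0,0,0],[0,0,0],[0,0,0]],"spin":[-0.18,-0.18,-0.18,-0.18,-0.18]}'; python3 -m creep '{"xyz":[[0,0,0],[0,0,0],[0,0,0],[0,0,0],[0,0,0]],"spin":[-0.18,-0.18,-0.18,-0.18,-0.18]}';python3 -m creep '{"xyz":[[0,0,0],[0,0,0],[0,0,0],[0,0,0],[0,0,0]],"spin":[-0.18,-0.18,-0.18,-0.18,-0.18]}'; python3 -m creep '{"xyz":[[0,0,0],[0,0,0],[0,0,0]],"spin":[-0.18,-0.18,-0.1]}'; python3 - <<'E'
from h import *
P=np.array([.4935,.262,.205]); go(P,off=-.036)
W,m=load('wrist9')
C=np.array([.560,.2415,0])
for z in(.229,.22): print(onz(m,(294,237),z))
print(proj(m,[C+[0,0,.167],C+[-.08*.887,-.08*.463,.01]]),onz(m,(360,258),.01),onz(m,(303,58),.167),onz(m,(349,240),.01))
E
```

```text
time_s: 17.48
ee_pos: [0.482, 0.2366, 0.2713]
eef_rot: [2.781, -0.289, 0.658]
force: [-0.3, -0.3, -0.8]
grip_width: 0.0498
time_s: 18.1
ee_pos: [0.482, 0.2366, 0.2713]
eef_rot: [2.691, 0.088, 1.485]
force: [-0.0, 0.4, -0.0]
grip_width: 0.0501
time_s: 18.73
ee_pos: [0.482, 0.2366, 0.2713]
eef_rot: [2.921, 0.405, 2.36]
force: [0.5, 0.3, -0.4]
grip_width: 0.0501
time_s: 19.1
ee_pos: [0.482, 0.2366, 0.2713]
eef_rot: [3.135, 0.458, 2.862]
force: [-0.3, 0.1, -0.3]
grip_width: 0.0502
t 19.1 q [ 0.562  0.034  1.71  -0.373  1.105 -0.611] p [0.482  0.2366 0.2713] rot [3.135 0.458 2.862] F [-0.3  0.1 -0.3] w 0.0502
R cols x,y,z [[-0.862, 0.247, -0.442], [0.273, 0.962, 0.006], [0.427, -0.116, -0.897]]
target TCP [0.5089 0.2578 0.1727] dworld [ 27.  21. -99.] tool mm [25.7 27.2 97.4]
[0.49145475 0.25841534 0.229     ]
[0.49254173 0.25902428 0.22      ]
[[297.81286933 170.64387089]
 [346.41522077 242.44821168]] [0.46298848 0.19291014 0.01      ] [0.6780185  0.20217543 0.167     ] [0.49125765 0.19992229 0.01      ]
```

```bash
python3 -m creep '{"xyz":[[13,12,0],[13,12,0],[0,0,45],[0,0,40],[0,0,12]],"spin":[0,0,0,0,0]}'; python3 - <<'E'
from h import *
snap('wrist','wrist10'); P=np.array([.492,.259,.205]); go(P,off=-.036)
E
```

```text
time_s: 19.73
ee_pos: [0.5075, 0.2545, 0.1711]
eef_rot: [3.136, 0.456, 2.858]
force: [-0.3, -0.3, 0.2]
grip_width: 0.0503
t 19.77 q [ 0.565  0.196  1.767 -0.428  0.906 -0.503] p [0.5077 0.2547 0.1711] rot [3.135 0.456 2.858] F [ 0.1 -0.5 -1.8] w 0.0501
R cols x,y,z [[-0.862, 0.251, -0.44], [0.277, 0.961, 0.006], [0.425, -0.117, -0.898]]
target TCP [0.5073 0.2548 0.1727] dworld [-0.  0.  2.] tool mm [-0.4 -0.  -1.6]
```

View pics/wrist10.png

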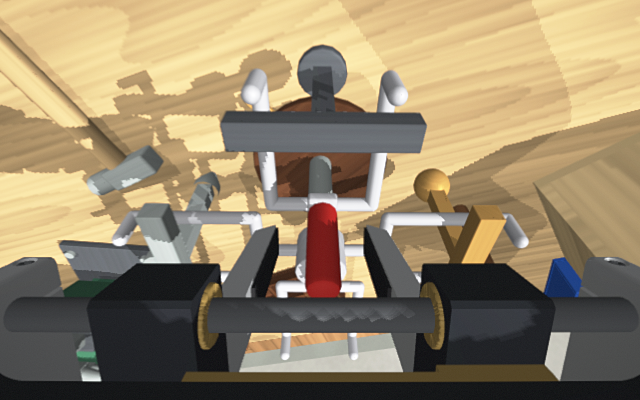

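```bash
python3 -m creep '{"xyz":[[0,0,0],[0,0,0],[0,0,0],[0,0,0]],"spin":[0,0,0,0]}' 0 15; python3 - <<'E'
from h import *
o,R=st(); C=np.array([.559,.238]); a0=np.arctan2(.259-.238,.492-.559); print(a0)
A=np.linspace(a0,.46,13); p=np.c_[C[0]+.07*np.cos(A),C[1]+.07*np.sin(A),0*A]
for i,d in enumerate(np.diff(p,axis=0)): print(i,A[i+1].round(2),(R.T@d*1e3).round(1))
E
```

```text
time_s: 20.27
ee_pos: [0.5077, 0.2564, 0.1738]
eef_rot: [3.133, 0.458, 2.859]
force: [-3.3, -0.5, 4.9]
grip_width: 0.0177
t 20.27 q [ 0.568  0.194  1.765 -0.427  0.908 -0.503] p [0.5077 0.2564 0.1738] rot [3.133 0.458 2.859] F [-3.3 -0.5  4.9] w 0.0177
R cols x,y,z [[-0.861, 0.25, -0.443], [0.275, 0.961, 0.008], [0.428, -0.115, -0.897]]
2.8378581677472066
0 2.64 [-1.5 13.7  0.9]
1 2.44 [-3.9 13.1  2. ]
2 2.24 [-6.1 12.   3.1]
3 2.05 [-8.1 10.4  4.1]
4 1.85 [-9.8  8.4  4.9]
5 1.65 [-11.1   6.1   5.5]
6 1.45 [-12.    3.5   6. ]
7 1.25 [-12.4   0.8   6.1]
8 1.05 [-12.3  -1.9   6.1]
9 0.86 [-11.7  -4.6   5.8]
10 0.66 [-10.7  -7.1   5.2]
11 0.46 [-9.3 -9.3  4.5]
```

Peg is gripped at 17.7 mm. Turning clockwise along the arc.

```bash
python3 -m creep '{"xyz":[[-1,14,1],[-4,13,2],[-6,12,3]],"spin":[0,0,0]}'; python3 -m creep '{"xyz":[[-8,10,4],[-10,8,5],[-11,6,5]],"spin":[0,0,0]}';python3 -m creep '{"xyz":[[-12,3,6],[-12,1,6],[-12,-2,6]],"spin":[0,0,0]}'; python3 - <<'E'
from h import *
o,R=st(); g=o['ee_pos']-.036*R[:,2]; d=g[:2]-[.559,.238]; print('g',g,'az',np.arctan2(d[1],d[0]),np.hypot(*d))
E
```

```text
time_s: 20.65
ee_pos: [0.5307, 0.29, 0.1731]
eef_rot: [3.135, 0.458, 2.859]
force: [-1.4, -6.9, 4.6]
grip_width: 0.0181
time_s: 21.02
ee_pos: [0.568, 0.3039, 0.1729]
eef_rot: [3.136, 0.457, 2.859]
force: [-4.6, -8.4, 0.8]
grip_width: 0.0174
time_s: 21.4
ee_pos: [0.608, 0.2981, 0.1729]
eef_rot: [3.128, 0.458, 2.859]
force: [5.9, 22.8, -7.5]
grip_width: 0.0177
t 21.4 q [ 0.534  0.421  1.468 -0.393  0.955 -0.577] p [0.608  0.2981 0.1729] rot [3.128 0.458 2.859] F [ 5.9 22.8 -7.5] w 0.0177
R cols x,y,z [[-0.861, 0.25, -0.442], [0.273, 0.962, 0.013], [0.428, -0.11, -0.897]]
g [0.59254759 0.30201136 0.20523033] az 1.0880645030765983 0.0722695956631723
```

```bash
python3 -m creep '{"xyz":[[-12,-2,6]],"spin":[0]}'; python3 - <<'E'
from h import *
snap('top','top11');snap('side','side11');snap('wrist','wrist11')
S,m=load("side11"); cv2.imwrite('pics/c14.png',cv2.cvtColor(cv2.resize(S[80:220,230:400],None,fx=4,fy=4,interpolation=cv2.INTER_CUBIC),cv2.COLOR_RGB2BGR))
E
```

```text
time_s: 21.52
ee_pos: [0.6204, 0.2921, 0.1729]
eef_rot: [3.129, 0.458, 2.86]
force: [2.5, 11.5, -2.0]
grip_width: 0.0176
```

View pics/c14.png

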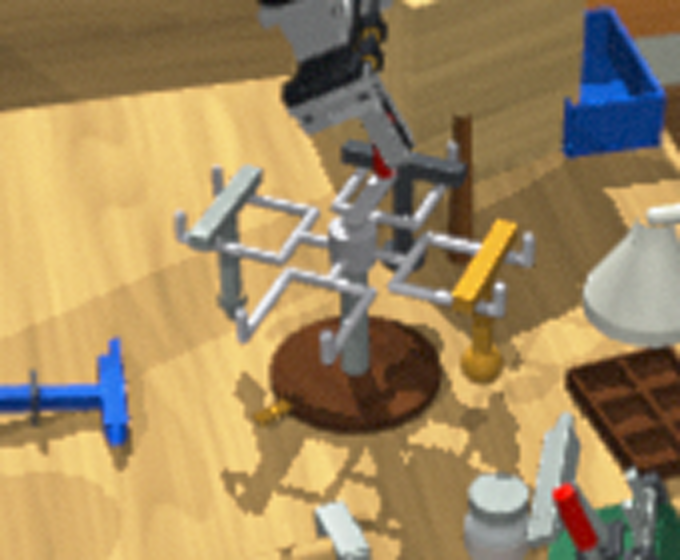

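View pics/wrist11.png

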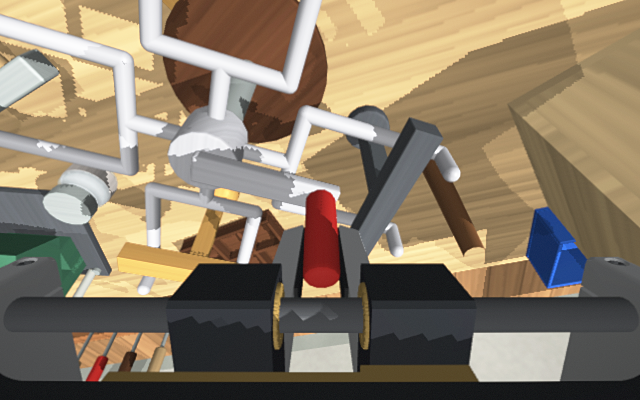

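```bash
python3 -m creep '{"xyz":[[-12,-4,6],[-11,-7,5],[-9,-9,4],[0,0,0]],"spin":[0,0,0,0]}'; python3 - <<'E'
from h import *
o,R=st(); g=o['ee_pos']-.036*R[:,2]; d=g[:2]-[.559,.238]; print('g',g,'az',np.arctan2(d[1],d[0]),np.hypot(*d))
snap('top','top12');snap('side','side12')
S,m=load("side12"); cv2.imwrite('pics/c15.png',cv2.cvtColor(cv2.resize(S[80:220,230:400],None,fx=4,fy=4,interpolation=cv2.INTER_CUBIC),cv2.COLOR_RGB2BGR))
S,m=load("top12"); cv2.imwrite('pics/c16.png',cv2.cvtColor(cv2.resize(S[130:260,170:290],None,fx=4.5,fy=4.5,interpolation=cv2.INTER_CUBIC),cv2.COLOR_RGB2BGR))
E
```

```text
time_s: 22.18
ee_pos: [0.6499, 0.2606, 0.1732]
eef_rot: [3.131, 0.46, 2.858]
force: [17.6, 7.4, -9.6]
grip_width: 0.0174
t 22.18 q [ 0.447  0.457  1.417 -0.365  0.941 -0.675] p [0.6499 0.2606 0.1732] rot [3.131 0.46  2.858] F [17.6  7.4 -9.6] w 0.0174
R cols x,y,z [[-0.86, 0.251, -0.444], [0.275, 0.961, 0.01], [0.429, -0.114, -0.896]]
g [0.63448853 0.26470725 0.2054588 ] az 0.34004917253739925 0.0800736886311488
```

View pics/c15.png

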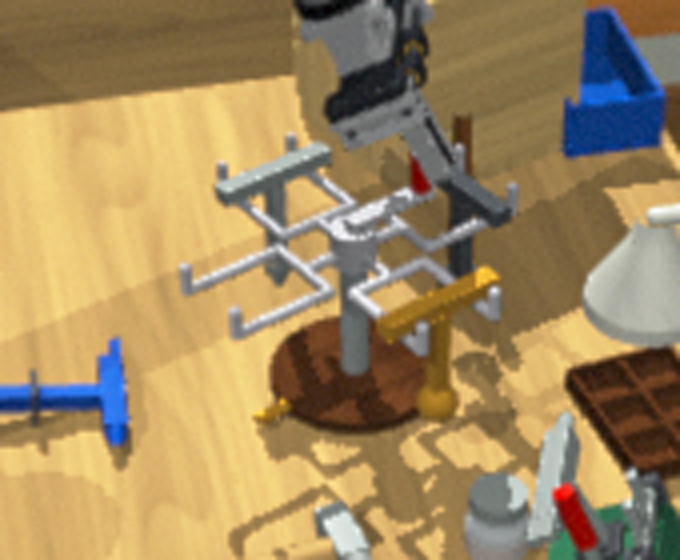

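View pics/c16.png

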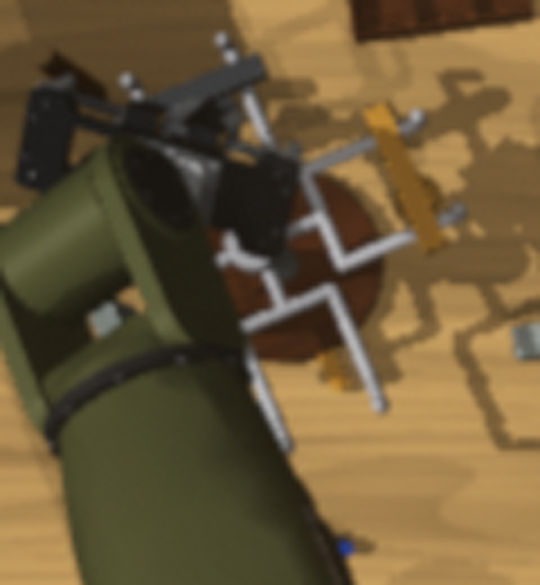

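```bash
python3 - <<'E'
from h import *
T,mt=load("top12");S,ms=load("side12")
t=lambda x,y:(170+x/4.5-.4,130+y/4.5-.4); s=lambda x,y:(230+x/4-.4,80+y/4-.4)
a,e=tri((mt,t(380,406)),(ms,s(236,315)));b,e2=tri((mt,t(288,445)),(ms,s(186,270))); print(a,e,b,e2)
mid=(a+b)/2; C=np.array([.559,.238]); d=mid[:2]-C; print('tip az',np.arctan2(d[1],d[0]),np.hypot(*d), 'perp az',np.arctan2(-(b-a)[0],(b-a)[1])+np.pi)
br=[onz(mt,t(343,388),.01),onz(mt,t(325,358),.01),onz(ms,s(262,415),.01),onz(ms,s(290,403),.01)]
for x in br: print(x.round(3),np.arctan2(*(x[:2]-C)[::-1]))
# column base disc centre
E
```

```text
[0.44632513 0.14705851 0.15998536] [np.float64(0.0005919577697161224), np.float64(0.0005919577697159924)] [0.41745518 0.20996615 0.16309273] [np.float64(0.0005212162188355443), np.float64(0.0005212162188357133)]
tip az -2.7038694743091396 0.14034135425562214 perp az 3.571844509639342
[0.466 0.191 0.01 ] -2.6717550066207227
[0.489 0.205 0.01 ] -2.7017117643579476
[0.47  0.198 0.01 ] -2.7208218417651704
[0.496 0.208 0.01 ] -2.7009800127209864
```

The hook points at azimuth -2.70 and the pointer at about -2.69, so they are aligned. Release and back out.

```bash
python3 -m creep '{"xyz":[[0,0,0],[0,0,0],[0,0,0],[0,0,-40],[0,0,-50]],"spin":[0,0,0,0,0]}' 50; python3 -c "
from h import *
_,R=st(); go(loc(0,0,.07)-.1*R[:,2],off=-.036)"
```

```text
time_s: 22.9
ee_pos: [0.609, 0.2708, 0.2543]
eef_rot: [3.135, 0.456, 2.859]
force: [0.0, 1.1, -0.5]
grip_width: 0.0503
t 22.9 q [ 0.494  0.331  1.399 -0.349  1.096 -0.685] p [0.609  0.2708 0.2543] rot [3.135 0.456 2.859] F [ 0.   1.1 -0.5] w 0.0503
R cols x,y,z [[-0.862, 0.25, -0.441], [0.276, 0.961, 0.006], [0.425, -0.116, -0.898]]
t 22.9 q [ 0.494  0.331  1.399 -0.349  1.096 -0.685] p [0.609  0.2708 0.2543] rot [3.135 0.456 2.859] F [ 0.   1.1 -0.5] w 0.0503
R cols x,y,z [[-0.862, 0.25, -0.441], [0.276, 0.961, 0.006], [0.425, -0.116, -0.898]]
target TCP [ 0.6083 -0.0953  0.2289] dworld [  -1. -366.  -25.] tool mm [ -79.9 -352.3   65. ]
```

```bash
python3 -m creep '{"xyz":[[0,0,-30],[0,0,-30],[0,0,-30],[0,0,-30],[0,0,-30]],"spin":[0.18,0.18,0.18,0.18,0.18]}' 34; python3 -m creep '{"xyz":[[0,0,-30],[0,0,-30],[0,0,-30],[0,0,-20]],"spin":[0.18,0.18,0.18,0.18]}'; python3 -c "
from h import *
_,R=st(); print(R[:,0]@YH,R[:,1]@BK); go(np.array([.62,-.22,.58]),off=0)"
```

```text
time_s: 23.52
ee_pos: [0.5451, 0.2884, 0.3899]
eef_rot: [2.767, 0.27, 1.903]
force: [-0.0, -0.6, 0.3]
grip_width: 0.0338
time_s: 24.02
ee_pos: [0.4981, 0.3011, 0.4892]
eef_rot: [2.684, -0.033, 1.242]
force: [0.0, -0.4, -0.2]
grip_width: 0.0342
t 24.02 q [ 0.654  0.152  1.091 -0.359  1.603  0.924] p [0.4981 0.3011 0.4892] rot [ 2.684 -0.033  1.242] F [ 0.  -0.4 -0.2] w 0.0342
R cols x,y,z [[0.322, 0.946, 0.033], [0.844, -0.303, 0.442], [0.428, -0.114, -0.897]]
0.9975424866789624 0.9984759902815468
t 24.02 q [ 0.654  0.152  1.091 -0.359  1.603  0.924] p [0.4981 0.3011 0.4892] rot [ 2.684 -0.033  1.242] F [ 0.  -0.4 -0.2] w 0.0342
R cols x,y,z [[0.322, 0.946, 0.033], [0.844, -0.303, 0.442], [0.428, -0.114, -0.897]]
target TCP [ 0.62 -0.22  0.58] dworld [ 122. -521.   91.] tool mm [-450.7  301.1   30.2]
```

```bash
python3 -m creep '{"xyz":[[-50,33,3],[-50,33,3],[-50,33,3],[-50,33,3],[-50,33,3]],"spin":[0,0,0,0,0]}'; python3 -m creep '{"xyz":[[-50,33,3],[-50,33,3],[-50,33,3],[-50,33,3]],"spin":[0,0,0,0]}'; python3 -c "
from h import *
_,R=st(); print(R[:,2]@YH,R[:,2]@BK)"
```

```text
time_s: 24.65
ee_pos: [0.5653, 0.0114, 0.5402]
eef_rot: [2.684, -0.03, 1.248]
force: [0.9, -0.3, 0.7]
grip_width: 0.0343
time_s: 25.15
ee_pos: [0.6186, -0.2188, 0.5818]
eef_rot: [2.684, -0.029, 1.248]
force: [-0.1, 0.5, -0.4]
grip_width: 0.0339
t 25.15 q [-0.427  0.321  0.66   0.073  1.706 -0.071] p [ 0.6186 -0.2188  0.5818] rot [ 2.684 -0.029  1.248] F [-0.1  0.5 -0.4] w 0.0339
R cols x,y,z [[0.317, 0.948, 0.029], [0.846, -0.297, 0.442], [0.427, -0.116, -0.897]]
0.05559478948866901 -0.04377834086221891
```

```bash
python3 -m creep '{"xyz":[[-20,40,-40],[-30,40,-35],[-30,45,-30],[-30,45,-30]],"spin":[0,0,0,0]}'; python3 -c "
from h import *
_,R=st(); print(R[:,2]@YH,R[:,2]@BK)"
```

```text
time_s: 25.65
ee_pos: [0.5981, -0.3094, 0.6561]
eef_rot: [2.604, -0.025, 1.243]
force: [-0.8, 0.0, 1.1]
grip_width: 0.0339
t 25.65 q [-0.599  0.492  0.236  0.167  1.893 -0.17 ] p [ 0.5981 -0.3094  0.6561] rot [ 2.604 -0.025  1.243] F [-0.8  0.   1.1] w 0.0339
R cols x,y,z [[0.321, 0.947, 0.025], [0.809, -0.288, 0.512], [0.492, -0.145, -0.859]]
0.05319445622002234 0.03645322819874407
```

```bash
python3 - <<'E'
from h import *
S,m=snap('side','side13'); o,R=st(); p=o['ee_pos']
print(proj(m,[p+R@np.array(v) for v in([0,0,-.017],[0,.0885,-.117],[0,-.0885,-.117],[0,.0885,-.177],[0,-.0885,-.177])]).round(0).tolist())
cv2.imwrite('pics/c17.png',cv2.cvtColor(cv2.resize(S[40:200,300:460],None,fx=3.7,fy=3.7,interpolation=cv2.INTER_CUBIC),cv2.COLOR_RGB2BGR))
E
```

```text
t 25.7 q [-0.603  0.49   0.235  0.168  1.892 -0.171] p [ 0.5964 -0.3113  0.658 ] rot [ 2.6   -0.023  1.241] F [-1.2 -0.6  0.7] w 0.0339
R cols x,y,z [[0.324, 0.946, 0.023], [0.807, -0.289, 0.515], [0.494, -0.148, -0.857]]
[[389.0, 78.0], [408.0, 12.0], [321.0, 55.0], [392.0, -18.0], [303.0, 29.0]]
```

View pics/side13.png

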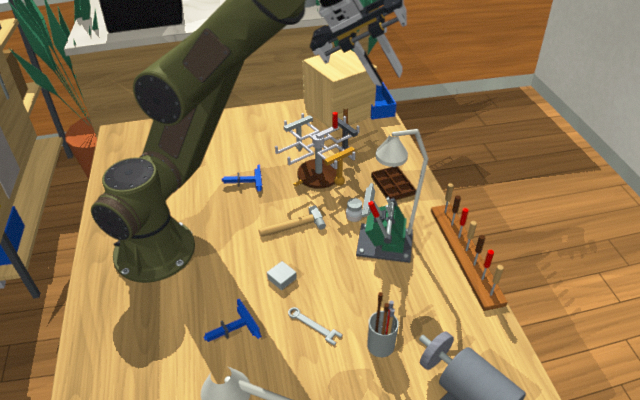

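View pics/c17.png

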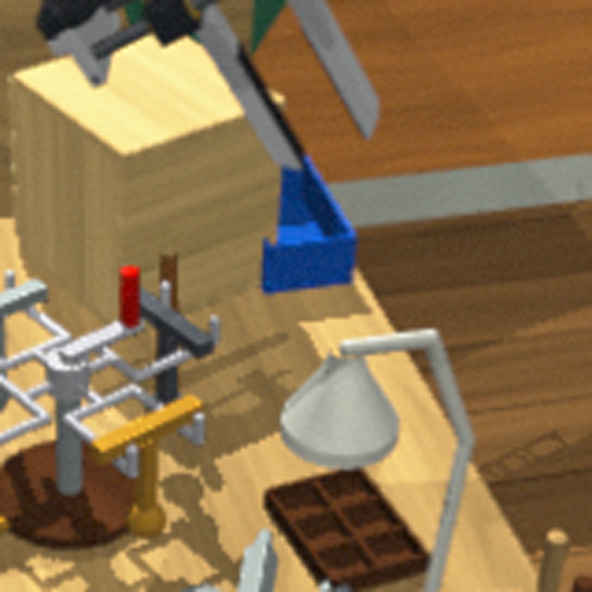

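```bash
python3 - <<'E'
from h import *
S,m=load('side13')
cv2.imwrite('pics/c18.png',cv2.cvtColor(cv2.resize(S[0:90,300:420],None,fx=6.5,fy=6.5,interpolation=cv2.INTER_CUBIC),cv2.COLOR_RGB2BGR))
o,R=st(); p=o['ee_pos']
for y in(.0885,-.0885):
  for x in (.0375,-.0375):
    print(y,x,[(z,((proj(m,[p+R@np.array([x,y,z])])[0]-[300,0])*6.5).round(0).tolist()) for z in(-.08,-.1,-.12,-.14,-.16)])
E
```

```text
t 25.7 q [-0.603  0.49   0.235  0.168  1.892 -0.171] p [ 0.5964 -0.3113  0.658 ] rot [ 2.6   -0.023  1.241] F [-1.2 -0.6  0.7] w 0.0339
R cols x,y,z [[0.324, 0.946, 0.023], [0.807, -0.289, 0.515], [0.494, -0.148, -0.857]]
0.0885 0.0375 [(-0.08, [760.0, 131.0]), (-0.1, [729.0, 71.0]), (-0.12, [696.0, 10.0]), (-0.14, [663.0, -53.0]), (-0.16, [629.0, -116.0])]
0.0885 -0.0375 [(-0.08, [768.0, 253.0]), (-0.1, [735.0, 190.0]), (-0.12, [700.0, 125.0]), (-0.14, [665.0, 60.0]), (-0.16, [628.0, -7.0])]
-0.0885 0.0375 [(-0.08, [215.0, 397.0]), (-0.1, [180.0, 344.0]), (-0.12, [145.0, 289.0]), (-0.14, [108.0, 234.0]), (-0.16, [71.0, 178.0])]
-0.0885 -0.0375 [(-0.08, [189.0, 527.0]), (-0.1, [151.0, 472.0]), (-0.12, [113.0, 415.0]), (-0.14, [74.0, 358.0]), (-0.16, [34.0, 299.0])]
```

View pics/c18.png

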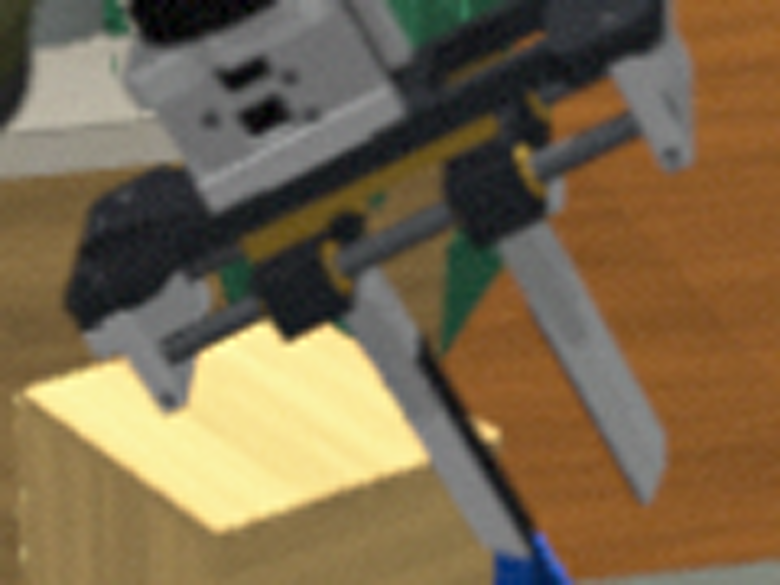

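The body's rear end would come close to the lamp rim, so I'll add a bit more lean, about 0.1 rad beyond the stake's.

```bash
python3 -m creep '{"xyz":[[-10,45,-30],[-10,45,-30],[-10,45,-30]],"spin":[0,0,0]}' 32; python3 -c "
from h import *
o,R=st(); print(R[:,2]@YH,R[:,2]@BK); 
H=loc(0,0,.07); g=H+.025*R[:,2]; go(g-.09*R[:,2],off=-.036)"
```

```text
time_s: 26.08
ee_pos: [0.5812, -0.3184, 0.6949]
eef_rot: [2.51, -0.015, 1.238]
force: [-0.2, -0.7, -0.2]
grip_width: 0.032
t 26.07 q [-0.638  0.446  0.235  0.198  1.849 -0.186] p [ 0.5812 -0.3184  0.6949] rot [ 2.51  -0.015  1.238] F [-0.2 -0.7 -0.2] w 0.032
R cols x,y,z [[0.327, 0.945, 0.015], [0.76, -0.272, 0.59], [0.562, -0.182, -0.807]]
0.045689108718089524 0.1302445017669387
t 26.07 q [-0.638  0.446  0.235  0.198  1.849 -0.186] p [ 0.5812 -0.3184  0.6949] rot [ 2.51  -0.015  1.238] F [-0.2 -0.7 -0.2] w 0.032
R cols x,y,z [[0.327, 0.945, 0.015], [0.76, -0.272, 0.59], [0.562, -0.182, -0.807]]
target TCP [ 0.6192 -0.0975  0.1949] dworld [  38.  221. -500.] tool mm [ 213.8 -326.3  384.8]
```

```bash
python3 -m creep '{"xyz":[[0,-54,25],[0,-54,25],[10,-54,25],[20,-54,25],[20,-54,20]],"spin":[0,0,0,0,0]}'; python3 -m creep '{"xyz":[[30,-50,20],[50,0,20],[50,0,30],[30,0,40],[0,0,50]],"spin":[0,0,0,0,0]}';python3 - <<'E'
from h import *
o,R=st(); print(R[:,2]@YH,R[:,2]@BK); 
H=loc(0,0,.07); g=H+.025*R[:,2]; go(g-.09*R[:,2],off=-.036)
snap('wrist','wrist14'); m=load('wrist14')[1]; print(proj(m,[loc(0,0,.08),loc(0,.046,.08),loc(0,-.046,.08)]).round(0).tolist())
E
```

```text
time_s: 26.7
ee_pos: [0.4991, -0.2412, 0.517]
eef_rot: [2.51, -0.017, 1.239]
force: [1.3, -0.6, 1.5]
grip_width: 0.0321
time_s: 27.32
ee_pos: [0.605, -0.1034, 0.3626]
eef_rot: [2.509, -0.018, 1.243]
force: [0.7, -1.8, 1.4]
grip_width: 0.0319
t 27.32 q [-0.201 -0.003  1.599 -0.076  0.917  0.16 ] p [ 0.605  -0.1034  0.3626] rot [ 2.509 -0.018  1.243] F [ 0.7 -1.8  1.4] w 0.0319
R cols x,y,z [[0.322, 0.947, 0.018], [0.76, -0.27, 0.591], [0.564, -0.177, -0.806]]
0.051229381350141476 0.1311586322135387
t 27.32 q [-0.201 -0.003  1.599 -0.076  0.917  0.16 ] p [ 0.605  -0.1034  0.3626] rot [ 2.509 -0.018  1.243] F [ 0.7 -1.8  1.4] w 0.0319
R cols x,y,z [[0.322, 0.947, 0.018], [0.76, -0.27, 0.591], [0.564, -0.177, -0.806]]
target TCP [ 0.6191 -0.0976  0.1948] dworld [  14.    6. -168.] tool mm [  7.  -90.  142.2]
[[242.0, 176.0], [242.0, 134.0], [242.0, 216.0]]
```

View pics/wrist14.png

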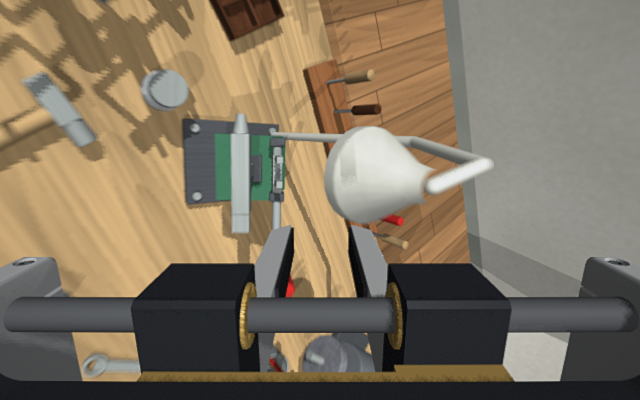

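The head bar is at (240,175), matching my estimate, and the lamp is at right. Moving to the front, then in.

```bash
python3 -m creep '{"xyz":[[0,-45,0],[4,-45,0],[4,0,50],[0,0,50],[0,0,40]],"spin":[0,0,0,0,0]}';python3 - <<'E'
from h import *
o,R=st(); H=loc(0,0,.07); g=H+.025*R[:,2]; go(g,off=-.036)
snap('wrist','wrist15'); m=load('wrist15')[1]; print(proj(m,[loc(0,0,.08),loc(0,.046,.08),loc(0,-.046,.08)]).round(0).tolist())
S,m=snap('side','side15'); cv2.imwrite('pics/c19.png',cv2.cvtColor(cv2.resize(S[110:270,300:450],None,fx=3.7,fy=3.7,interpolation=cv2.INTER_CUBIC),cv2.COLOR_RGB2BGR))
E
```

```text
time_s: 28.0
ee_pos: [0.6171, -0.0989, 0.1955]
eef_rot: [2.511, -0.018, 1.239]
force: [0.5, 0.2, 0.4]
grip_width: 0.0322
t 28.0 q [-0.184  0.147  1.829 -0.141  0.543  0.25 ] p [ 0.6171 -0.0989  0.1955] rot [ 2.511 -0.018  1.239] F [0.5 0.2 0.4] w 0.0322
R cols x,y,z [[0.325, 0.945, 0.018], [0.76, -0.273, 0.589], [0.562, -0.178, -0.808]]
t 28.0 q [-0.184  0.147  1.829 -0.141  0.543  0.25 ] p [ 0.6171 -0.0989  0.1955] rot [ 2.511 -0.018  1.239] F [0.5 0.2 0.4] w 0.0322
R cols x,y,z [[0.325, 0.945, 0.018], [0.76, -0.273, 0.589], [0.562, -0.178, -0.808]]
target TCP [ 0.6698 -0.1136  0.1222] dworld [ 53. -15. -73.] tool mm [ 1.9  0.9 91.5]
[[325.0, 218.0], [327.0, 152.0], [322.0, 279.0]]
```

View pics/wrist15.png

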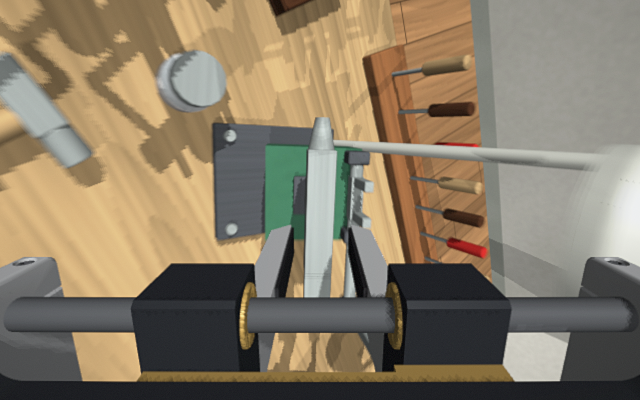

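View pics/c19.png

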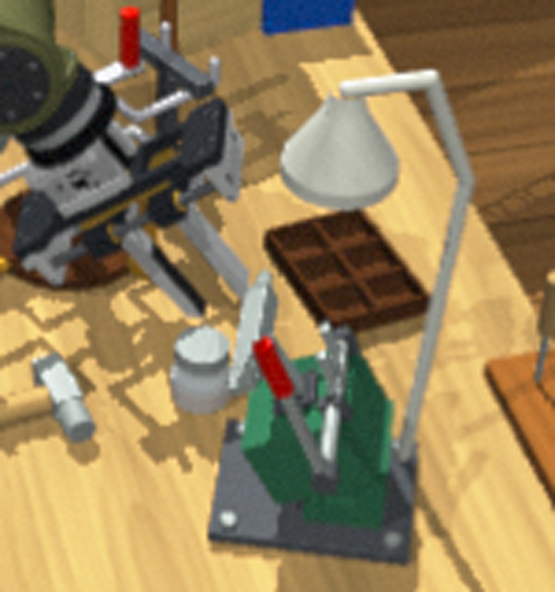

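```bash
python3 -m creep '{"xyz":[[1,0,30],[1,0,25],[0,0,15],[0,0,0]],"spin":[0,0,0,0]}';python3 - <<'E'
from h import *
o,R=st(); H=loc(0,0,.07); g=H+.025*R[:,2]; go(g,off=-.036)
snap('wrist','wrist16'); 
S,m=snap('side','side16'); cv2.imwrite('pics/c20.png',cv2.cvtColor(cv2.resize(S[110:270,300:450],None,fx=3.7,fy=3.7,interpolation=cv2.INTER_CUBIC),cv2.COLOR_RGB2BGR))
E
```

```text
time_s: 28.6
ee_pos: [0.6563, -0.1093, 0.1399]
eef_rot: [2.512, -0.017, 1.239]
force: [-0.3, -0.3, 0.1]
grip_width: 0.0322
t 28.6 q [-0.19   0.305  1.777 -0.164  0.439  0.273] p [ 0.6563 -0.1093  0.1399] rot [ 2.512 -0.017  1.239] F [-0.3 -0.3  0.1] w 0.0322
R cols x,y,z [[0.325, 0.945, 0.017], [0.761, -0.273, 0.589], [0.561, -0.178, -0.808]]
t 28.6 q [-0.19   0.305  1.777 -0.164  0.439  0.273] p [ 0.6563 -0.1093  0.1399] rot [ 2.512 -0.017  1.239] F [-0.3 -0.3  0.1] w 0.0322
R cols x,y,z [[0.325, 0.945, 0.017], [0.761, -0.273, 0.589], [0.561, -0.178, -0.808]]
target TCP [ 0.6697 -0.1136  0.1222] dworld [ 13.  -4. -18.] tool mm [-0.   1.  22.6]
```

View pics/wrist16.png

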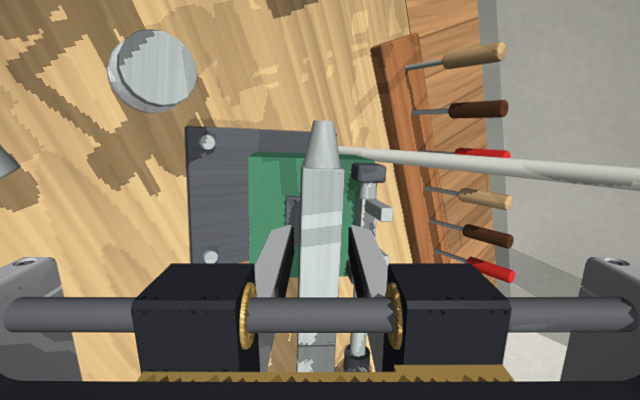

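View pics/c20.png

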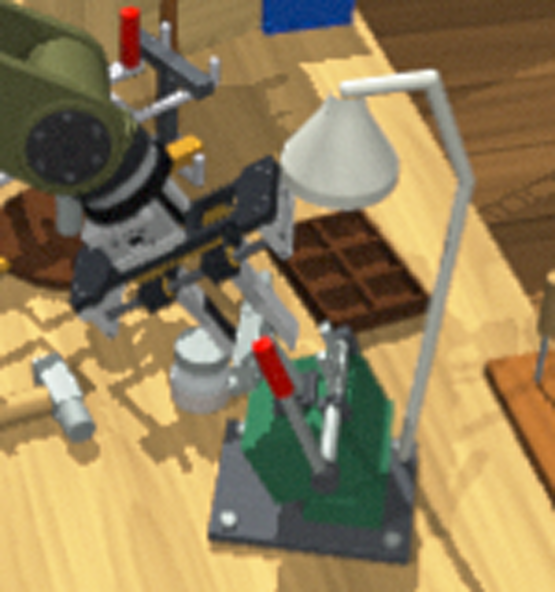

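```bash
python3 - <<'E'
from h import *
o,R=st(); p=o['ee_pos']
def l(X): return (RH.T@(X-O)).round(4)
for adv in (0,.0125,.0225):
  for L in (0,.02,.04,.06):
    q=p+adv*R[:,2]+L*UP
    print(adv,L,[l(q+R@np.array([0,.0885,z])).tolist() for z in(-.10,-.135,-.165)])
E
```

```text
t 28.7 q [-0.19   0.304  1.777 -0.164  0.439  0.273] p [ 0.6564 -0.1092  0.1408] rot [ 2.511 -0.017  1.239] F [ 0.1 -0.4  0.4] w 0.0317
R cols x,y,z [[0.325, 0.945, 0.017], [0.76, -0.272, 0.59], [0.562, -0.179, -0.808]]
0 0 [[0.0009, 0.0004, 0.2737], [-0.0197, -0.0013, 0.302], [-0.0373, -0.0028, 0.3262]]
0 0.02 [[-0.0087, 0.0004, 0.2913], [-0.0293, -0.0013, 0.3195], [-0.0469, -0.0028, 0.3437]]
0 0.04 [[-0.0183, 0.0004, 0.3088], [-0.0389, -0.0013, 0.3371], [-0.0565, -0.0028, 0.3613]]
0 0.06 [[-0.0279, 0.0004, 0.3264], [-0.0485, -0.0013, 0.3546], [-0.0661, -0.0028, 0.3789]]
0.0125 0 [[0.0082, 0.001, 0.2636], [-0.0124, -0.0007, 0.2919], [-0.03, -0.0022, 0.3161]]
0.0125 0.02 [[-0.0014, 0.001, 0.2812], [-0.0219, -0.0007, 0.3094], [-0.0396, -0.0022, 0.3336]]
0.0125 0.04 [[-0.011, 0.001, 0.2987], [-0.0315, -0.0007, 0.327], [-0.0492, -0.0022, 0.3512]]
0.0125 0.06 [[-0.0205, 0.001, 0.3163], [-0.0411, -0.0007, 0.3445], [-0.0587, -0.0022, 0.3688]]
0.0225 0 [[0.0141, 0.0015, 0.2555], [-0.0065, -0.0002, 0.2838], [-0.0241, -0.0017, 0.308]]
0.0225 0.02 [[0.0045, 0.0015, 0.2731], [-0.0161, -0.0002, 0.3013], [-0.0337, -0.0017, 0.3256]]
0.0225 0.04 [[-0.0051, 0.0015, 0.2906], [-0.0256, -0.0002, 0.3189], [-0.0433, -0.0017, 0.3431]]
0.0225 0.06 [[-0.0147, 0.0015, 0.3082], [-0.0352, -0.0002, 0.3365], [-0.0529, -0.0017, 0.3607]]
```

Clear of the lamp at this depth, so I'll grip here.

```bash
python3 -m creep '{"xyz":[[0,0,4],[0,0,0],[0,0,0]],"spin":[0,0,0]}' 0 45; python3 -c "
from h import *
o,R=st(); print('UP in tool mm per 100',(R.T@UP*100).round(1))"
```

```text
time_s: 29.08
ee_pos: [0.6581, -0.1097, 0.1364]
eef_rot: [2.513, -0.017, 1.239]
force: [-7.7, 4.0, 5.9]
grip_width: 0.0208
t 29.07 q [-0.19   0.314  1.774 -0.165  0.434  0.274] p [ 0.6581 -0.1097  0.1364] rot [ 2.513 -0.017  1.239] F [-7.7  4.   5.9] w 0.0208
R cols x,y,z [[0.325, 0.945, 0.017], [0.762, -0.273, 0.588], [0.56, -0.178, -0.809]]
UP in tool mm per 100 [  4.3  12.9 -99.1]
```

```bash
python3 -m creep '{"xyz":[[0,1,-10],[1,2,-15]],"spin":[0,0]}' - 55; python3 -m creep '{"xyz":[[1,2,-15]],"spin":[0]}'; python3 - <<'E'
from h import *
st(); S,m=snap('side','side17'); cv2.imwrite('pics/c21.png',cv2.cvtColor(cv2.resize(S[110:270,300:450],None,fx=3.7,fy=3.7,interpolation=cv2.INTER_CUBIC),cv2.COLOR_RGB2BGR))
E
```

```text
time_s: 29.32
ee_pos: [0.6462, -0.1052, 0.1579]
eef_rot: [2.514, -0.017, 1.239]
force: [-1.2, -0.4, -6.7]
grip_width: 0.0203
time_s: 29.45
ee_pos: [0.6397, -0.102, 0.172]
eef_rot: [2.514, -0.017, 1.239]
force: [-1.3, -0.1, -8.0]
grip_width: 0.0205
t 29.45 q [-0.182  0.226  1.793 -0.154  0.503  0.267] p [ 0.6397 -0.102   0.172 ] rot [ 2.514 -0.017  1.239] F [-1.3 -0.1 -8. ] w 0.0205
R cols x,y,z [[0.325, 0.945, 0.017], [0.762, -0.273, 0.587], [0.56, -0.178, -0.809]]
```

View pics/c21.png

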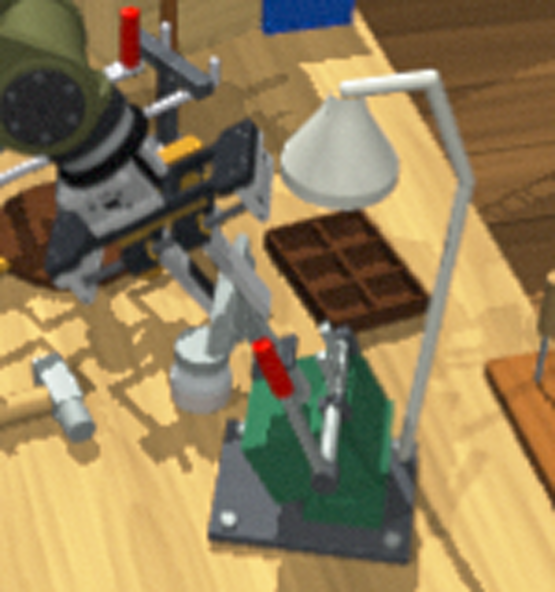

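```bash
python3 -m creep '{"xyz":[[1,2,-15],[1,2,-15],[0,2,-15],[0,0,-20],[0,-20,-20]],"spin":[0,0,0,0,0]}'; python3 - <<'E'
from h import *
st(); S,m=snap('side','side18'); cv2.imwrite('pics/c22.png',cv2.cvtColor(cv2.resize(S[80:270,280:450],None,fx=3.3,fy=3.1,interpolation=cv2.INTER_CUBIC),cv2.COLOR_RGB2BGR)); snap('wrist','wrist18')
E
```

```text
time_s: 30.12
ee_pos: [0.5829, -0.0815, 0.2338]
eef_rot: [2.51, -0.018, 1.239]
force: [0.3, -0.5, -5.1]
grip_width: 0.0201
t 30.12 q [-0.158  0.023  1.87  -0.15   0.628  0.272] p [ 0.5829 -0.0815  0.2338] rot [ 2.51  -0.018  1.239] F [ 0.3 -0.5 -5.1] w 0.0201
R cols x,y,z [[0.326, 0.945, 0.018], [0.76, -0.273, 0.59], [0.563, -0.179, -0.807]]
```

View pics/c22.png

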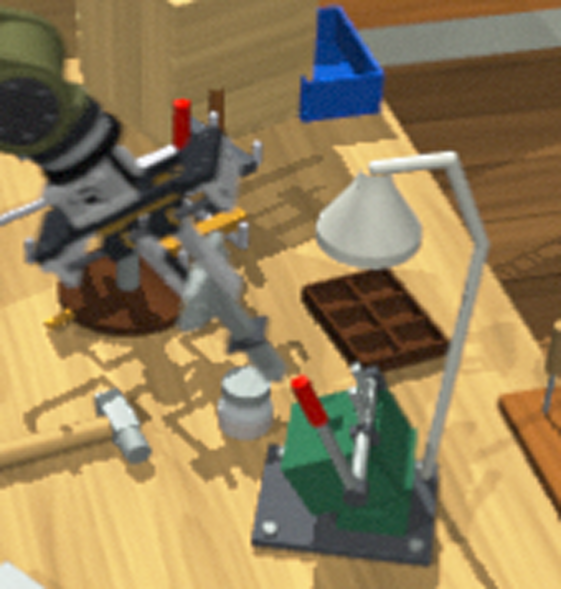

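View pics/wrist18.png

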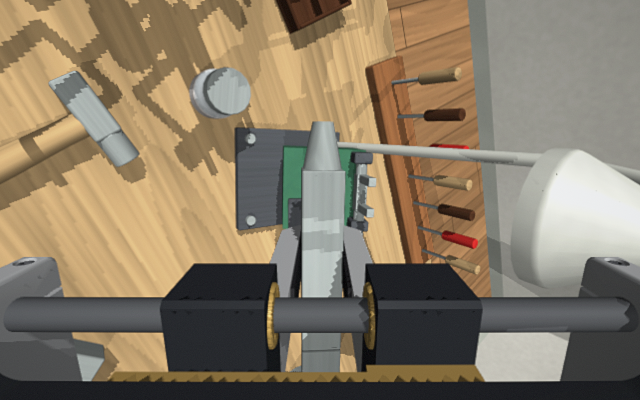

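Stake is free and held (20 mm). Now I'll remove the lean by pushing at the inner reach limit.

```bash
python3 -c "
from h import *
o,R=st(); print((R.T@np.array([-163,-19,150])).round(0),(R.T@np.array([-48,15,0])).round(0),(R.T@np.array([0,0,50])).round(0))"
```

```text
t 30.23 q [-0.158  0.02   1.873 -0.15   0.628  0.272] p [ 0.5816 -0.0809  0.2334] rot [ 2.511 -0.017  1.24 ] F [-0.2 -0.1 -5.2] w 0.0204
R cols x,y,z [[0.325, 0.946, 0.017], [0.76, -0.272, 0.59], [0.562, -0.178, -0.807]]
[ -68.  -30. -209.] [ -1. -41. -30.] [  1.  29. -40.]
```

```bash
python3 -m creep '{"xyz":[[-17,-8,-52],[-17,-8,-52],[-17,-7,-52],[-17,-7,-52],[0,-41,-30]],"spin":[0,0,0,0,0]}';python3 -c "
from h import *
st()"; python3 -m creep '{"xyz":[[0,-41,-30],[0,-41,-30],[0,-41,-30]],"spin":[0,0,0]}';python3 -c "
from h import *
st()"
```

```text
time_s: 30.85
ee_pos: [0.3722, -0.0844, 0.3847]
eef_rot: [2.507, -0.017, 1.238]
force: [-1.4, 0.0, -5.1]
grip_width: 0.0195
t 30.85 q [-0.327 -0.594  1.979  0.011  1.122  0.01 ] p [ 0.3722 -0.0844  0.3847] rot [ 2.507 -0.017  1.238] F [-1.4  0.  -5.1] w 0.0195
R cols x,y,z [[0.326, 0.945, 0.017], [0.758, -0.272, 0.593], [0.565, -0.181, -0.805]]
time_s: 31.22
ee_pos: [0.2863, -0.028, 0.3957]
eef_rot: [2.551, -0.001, 1.225]
force: [-0.0, 0.5, -5.0]
grip_width: 0.0195
t 31.23 q [-0.08  -0.789  2.014 -0.15   1.345  0.257] p [ 0.2863 -0.028   0.3957] rot [ 2.551e+00 -1.000e-03  1.225e+00] F [-0.   0.5 -5. ] w 0.0195
R cols x,y,z [[0.339, 0.941, 0.001], [0.781, -0.282, 0.557], [0.524, -0.188, -0.831]]
```

```bash
python3 -m creep '{"xyz":[[-20,-45,-30],[-20,-45,-30],[-10,-45,-30],[-10,-45,-30]],"spin":[0,0,0,0]}';python3 -c "
from h import *
st()"
```

```text
time_s: 31.72
ee_pos: [0.2054, 0.0384, 0.4306]
eef_rot: [2.616, 0.044, 1.208]
force: [-0.0, 0.4, -5.2]
grip_width: 0.0195
t 31.73 q [ 0.628 -0.79   1.91  -0.463  1.729  0.836] p [0.2054 0.0384 0.4306] rot [2.616 0.044 1.208] F [-0.   0.4 -5.2] w 0.0195
R cols x,y,z [[0.355, 0.934, -0.044], [0.817, -0.286, 0.501], [0.455, -0.214, -0.864]]
```

```bash
python3 -c "
from h import *
o,R=st(); print((R.T@np.array([125,-170,-160])).round(0),(R.T@np.array([-48,22,0])).round(0),(R.T@np.array([-40,19,-20])).round(0))"
```

```text
t 31.73 q [ 0.628 -0.79   1.91  -0.463  1.729  0.836] p [0.2054 0.0384 0.4306] rot [2.616 0.044 1.208] F [-0.   0.4 -5.2] w 0.0195
R cols x,y,z [[0.355, 0.934, -0.044], [0.817, -0.286, 0.501], [0.455, -0.214, -0.864]]
[-107.   71.  232.] [  4. -45. -27.] [  4. -48.  -5.]
```

```bash
python3 -m creep '{"xyz":[[-21,14,46],[-21,14,46],[-21,14,46],[-21,14,46],[-21,14,46]],"spin":[0,0,0,0,0]}';python3 -c "
from h import *
st()"; python3 -m creep '{"xyz":[[4,-45,-27],[4,-45,-27],[4,-45,-27]],"spin":[0,0,0]}';python3 -c "
from h import *
st()"
```

```text
time_s: 32.35
ee_pos: [0.3132, -0.0849, 0.3058]
eef_rot: [2.628, 0.054, 1.212]
force: [1.8, 0.7, -4.7]
grip_width: 0.0199
t 32.35 q [-0.319 -0.675  2.15  -0.073  1.157  0.038] p [ 0.3132 -0.0849  0.3058] rot [2.628 0.054 1.212] F [ 1.8  0.7 -4.7] w 0.0199
R cols x,y,z [[0.351, 0.935, -0.054], [0.825, -0.281, 0.49], [0.443, -0.216, -0.87]]
time_s: 32.72
ee_pos: [0.2517, -0.007, 0.3164]
eef_rot: [2.672, 0.076, 1.2]
force: [0.1, -0.1, -4.7]
grip_width: 0.0197
t 32.73 q [ 0.151 -0.79   2.156 -0.293  1.4    0.498] p [ 0.2517 -0.007   0.3164] rot [2.672 0.076 1.2  ] F [ 0.1 -0.1 -4.7] w 0.0197
R cols x,y,z [[0.361, 0.929, -0.076], [0.844, -0.291, 0.451], [0.397, -0.227, -0.889]]
```

```bash
python3 -c "
from h import *
o,R=st(); print((R.T@np.array([88,-170,-90])/4).round(0),(R.T@np.array([-54,27,0])).round(0))"
```

```text
t 32.73 q [ 0.151 -0.79   2.156 -0.293  1.4    0.498] p [ 0.2517 -0.007   0.3164] rot [2.672 0.076 1.2  ] F [ 0.1 -0.1 -4.7] w 0.0197
R cols x,y,z [[0.361, 0.929, -0.076], [0.844, -0.291, 0.451], [0.397, -0.227, -0.889]]
[-30.  21.  38.] [  6. -53. -28.]
```

```bash
python3 -m creep '{"xyz":[[-30,21,38],[-30,21,38],[-30,21,38],[-30,21,38]],"spin":[0,0,0,0]}';python3 -c "
from h import *
st()"; python3 -m creep '{"xyz":[[6,-53,-28],[6,-53,-28]],"spin":[0,0]}';python3 -c "
from h import *
st()"
```

```text
time_s: 33.22
ee_pos: [0.3318, -0.1558, 0.2376]
eef_rot: [2.675, 0.078, 1.207]
force: [1.3, 1.2, -3.9]
grip_width: 0.0196
t 33.23 q [-0.551 -0.501  2.207  0.019  0.964 -0.212] p [ 0.3318 -0.1558  0.2376] rot [2.675 0.078 1.207] F [ 1.3  1.2 -3.9] w 0.0196
R cols x,y,z [[0.355, 0.932, -0.078], [0.847, -0.286, 0.448], [0.395, -0.225, -0.891]]
time_s: 33.48
ee_pos: [0.2512, -0.1096, 0.2353]
eef_rot: [2.704, 0.077, 1.205]
force: [-0.2, 1.1, -4.9]
grip_width: 0.0197
t 33.48 q [-0.56  -0.787  2.326  0.015  1.158 -0.214] p [ 0.2512 -0.1096  0.2353] rot [2.704 0.077 1.205] F [-0.2  1.1 -4.9] w 0.0197
R cols x,y,z [[0.356, 0.931, -0.077], [0.858, -0.293, 0.422], [0.371, -0.216, -0.903]]
```

```bash
python3 -m creep '{"xyz":[[6,-53,-20],[6,-53,-20],[6,-53,-20]],"spin":[0,0,0]}';python3 -c "
from h import *
o,R=st(); print((R.T@np.array([-50,22,0])).round(0),(R.T@np.array([-30,13,-50])).round(0))"
```

```text
time_s: 33.85
ee_pos: [0.235, -0.0443, 0.216]
eef_rot: [2.775, 0.103, 1.194]
force: [0.7, -0.3, -5.4]
grip_width: 0.0196
t 33.85 q [-0.119 -0.79   2.354 -0.195  1.249  0.269] p [ 0.235  -0.0443  0.216 ] rot [2.775 0.103 1.194] F [ 0.7 -0.3 -5.4] w 0.0196
R cols x,y,z [[0.366, 0.925, -0.103], [0.882, -0.309, 0.356], [0.298, -0.221, -0.929]]
[  2. -51. -20.] [  6. -48.  35.]
```

```bash
python3 -c "
from h import *
o,R=st(); print((R.T@np.array([5,-150,15])/3).round(0),(R.T@np.array([-45,38,-15])).round(0))"
```

```text
t 33.85 q [-0.119 -0.79   2.354 -0.195  1.249  0.269] p [ 0.235  -0.0443  0.216 ] rot [2.775 0.103 1.194] F [ 0.7 -0.3 -5.4] w 0.0196
R cols x,y,z [[0.366, 0.925, -0.103], [0.882, -0.309, 0.356], [0.298, -0.221, -0.929]]
[-46.  19.   7.] [ 20. -57.  -8.]
```

```bash
python3 -m creep '{"xyz":[[-46,19,7],[-46,19,7],[-46,19,7]],"spin":[0,0,0]}';python3 -c "
from h import *
st()"; python3 -m creep '{"xyz":[[18,-55,-8],[18,-55,-8]],"spin":[0,0]}';python3 -c "
from h import *
st()"
```

```text
time_s: 34.22
ee_pos: [0.2431, -0.1493, 0.2263]
eef_rot: [2.782, 0.101, 1.203]
force: [0.8, 0.6, -4.8]
grip_width: 0.0197
t 34.23 q [-0.708 -0.683  2.291  0.031  1.162 -0.365] p [ 0.2431 -0.1493  0.2263] rot [2.782 0.101 1.203] F [ 0.8  0.6 -4.8] w 0.0197
R cols x,y,z [[0.358, 0.928, -0.101], [0.886, -0.303, 0.35], [0.294, -0.215, -0.931]]
time_s: 34.48
ee_pos: [0.2143, -0.1, 0.1903]
eef_rot: [2.83, 0.103, 1.192]
force: [0.9, 0.3, -4.6]
grip_width: 0.0198
t 34.48 q [-0.53  -0.79   2.4   -0.054  1.207 -0.156] p [ 0.2143 -0.1     0.1903] rot [2.83  0.103 1.192] F [ 0.9  0.3 -4.6] w 0.0198
R cols x,y,z [[0.368, 0.924, -0.103], [0.896, -0.323, 0.305], [0.249, -0.204, -0.947]]
```

```bash
python3 -m creep '{"xyz":[[10,-55,-10],[10,-55,-10],[10,-55,-10]],"spin":[0,0,0]}';python3 -c "
from h import *
o,R=st(); print((R.T@np.array([0,0,50])).round(0))"
```

```text
time_s: 34.85
ee_pos: [0.1918, -0.0198, 0.1549]
eef_rot: [2.888, 0.127, 1.191]
force: [0.8, 0.3, -6.2]
grip_width: 0.0196
t 34.85 q [ 0.021 -0.79   2.471 -0.222  1.279  0.429] p [ 0.1918 -0.0198  0.1549] rot [2.888 0.127 1.191] F [ 0.8  0.3 -6.2] w 0.0196
R cols x,y,z [[0.368, 0.921, -0.127], [0.911, -0.33, 0.249], [0.187, -0.207, -0.96]]
[ -6.  12. -48.]
```

```bash
python3 -c "
from h import *
o,R=st(); print((R.T@np.array([-20,-220,75])/4).round(0),(R.T@np.array([-32,48,-5])).round(0))"
```

```text
t 34.85 q [ 0.021 -0.79   2.471 -0.222  1.279  0.429] p [ 0.1918 -0.0198  0.1549] rot [2.888 0.127 1.191] F [ 0.8  0.3 -6.2] w 0.0196
R cols x,y,z [[0.368, 0.921, -0.127], [0.911, -0.33, 0.249], [0.187, -0.207, -0.96]]
[-55.  18.  -8.] [ 33. -46. -11.]
```

```bash
python3 -m creep '{"xyz":[[-52,22,-8],[-55,18,-8],[-55,18,-8],[-55,18,-8]],"spin":[0,0,0,0]}';python3 -c "
from h import *
st()"; python3 -m creep '{"xyz":[[33,-46,-11],[33,-46,-11]],"spin":[0,0]}';python3 -c "
from h import *
st()"
```

```text
time_s: 35.35
ee_pos: [0.1938, -0.1442, 0.1979]
eef_rot: [2.904, 0.122, 1.193]
force: [0.7, 1.3, -4.6]
grip_width: 0.02
t 35.35 q [-0.768 -0.722  2.348 -0.021  1.249 -0.401] p [ 0.1938 -0.1442  0.1979] rot [2.904 0.122 1.193] F [ 0.7  1.3 -4.6] w 0.02
R cols x,y,z [[0.366, 0.923, -0.122], [0.914, -0.331, 0.234], [0.175, -0.197, -0.965]]
time_s: 35.6
ee_pos: [0.1871, -0.0757, 0.1847]
eef_rot: [2.94, 0.124, 1.179]
force: [1.1, 1.5, -5.2]
grip_width: 0.0197
t 35.6 q [-0.394 -0.79   2.396 -0.125  1.333  0.003] p [ 0.1871 -0.0757  0.1847] rot [2.94  0.124 1.179] F [ 1.1  1.5 -5.2] w 0.0197
R cols x,y,z [[0.379, 0.917, -0.124], [0.915, -0.351, 0.199], [0.139, -0.189, -0.972]]
```

```bash
python3 -c "
from h import *
o,R=st(); print((R.T@np.array([-75,-200,50])/5).round(0),(R.T@np.array([-22,55,-5])).round(0))"
```

```text
t 35.6 q [-0.394 -0.79   2.396 -0.125  1.333  0.003] p [ 0.1871 -0.0757  0.1847] rot [2.94  0.124 1.179] F [ 1.1  1.5 -5.2] w 0.0197
R cols x,y,z [[0.379, 0.917, -0.124], [0.915, -0.351, 0.199], [0.139, -0.189, -0.972]]
[-44.   2.  -4.] [ 43. -40.  -9.]
```

```bash
python3 -m creep '{"xyz":[[-44,8,-4],[-44,6,-4],[-44,2,-4],[-44,2,-4],[-44,0,-4]],"spin":[0,0,0,0,0]}';python3 -c "
from h import *
st()"; python3 -m creep '{"xyz":[[43,-40,-9],[43,-40,-9],[43,-40,-9]],"spin":[0,0,0]}';python3 -c "
from h import *
st()"
```

```text
time_s: 36.22
ee_pos: [0.131, -0.2503, 0.2279]
eef_rot: [2.942, 0.124, 1.191]
force: [1.9, 0.5, -5.5]
grip_width: 0.0196
t 36.23 q [-1.307 -0.572  2.212  0.089  1.284 -0.956] p [ 0.131  -0.2503  0.2279] rot [2.942 0.124 1.191] F [ 1.9  0.5 -5.5] w 0.0196
R cols x,y,z [[0.367, 0.922, -0.124], [0.92, -0.34, 0.197], [0.139, -0.186, -0.973]]
time_s: 36.6
ee_pos: [0.113, -0.1641, 0.2102]
eef_rot: [2.996, 0.083, 1.198]
force: [0.7, 0.1, -5.3]
grip_width: 0.0199
t 36.6 q [-1.237 -0.79   2.331  0.058  1.444 -0.873] p [ 0.113  -0.1641  0.2102] rot [2.996 0.083 1.198] F [ 0.7  0.1 -5.3] w 0.0199
R cols x,y,z [[0.363, 0.928, -0.083], [0.926, -0.349, 0.145], [0.105, -0.129, -0.986]]
```

```bash
python3 -m creep '{"xyz":[[35,-45,-9],[35,-45,-9]],"spin":[0,0]}';python3 -c "
from h import *
st()"
```

```text
time_s: 36.85
ee_pos: [0.108, -0.1439, 0.2044]
eef_rot: [3.052, 0.045, 1.204]
force: [0.5, -0.3, -5.3]
grip_width: 0.0196
t 36.85 q [-1.189 -0.79   2.338  0.035  1.5   -0.826] p [ 0.108  -0.1439  0.2044] rot [3.052 0.045 1.204] F [ 0.5 -0.3 -5.3] w 0.0196
R cols x,y,z [[0.358, 0.933, -0.045], [0.931, -0.353, 0.089], [0.067, -0.074, -0.995]]
```

```bash
python3 -m creep '{"xyz":[[35,-45,-9],[35,-45,-9]],"spin":[0,0]}';python3 - <<'E'
from h import *
o,R=st(); print((R.T@np.array([100,-40,120])).round(0)); S,m=snap('side','side20'); T,mt=snap('top','top20'); snap('wrist','wrist20')
E
```

```text
time_s: 37.1
ee_pos: [0.1098, -0.1176, 0.2069]
eef_rot: [3.112, 0.012, 1.205]
force: [0.6, -0.3, -5.6]
grip_width: 0.0196
t 37.1 q [-1.066 -0.79   2.329  0.009  1.572 -0.701] p [ 0.1098 -0.1176  0.2069] rot [3.112 0.012 1.205] F [ 0.6 -0.3 -5.6] w 0.0196
R cols x,y,z [[0.358, 0.934, -0.012], [0.934, -0.357, 0.029], [0.023, -0.022, -0.999]]
[  -3.  111. -117.]
```

View pics/side20.png

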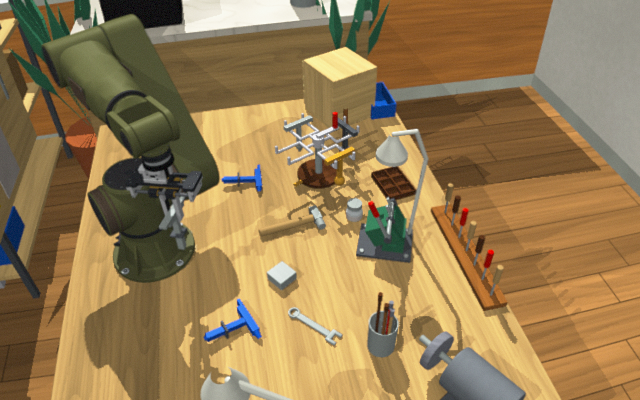

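View pics/wrist20.png

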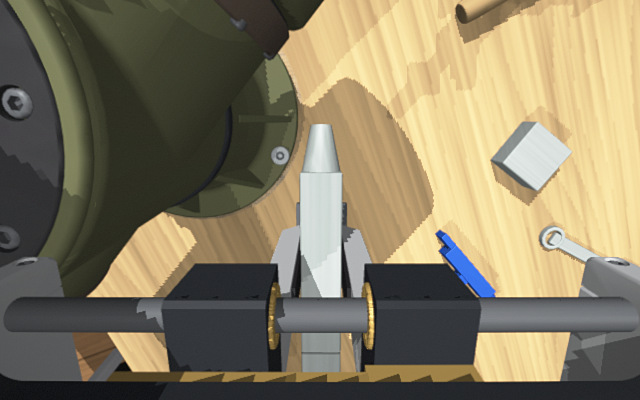

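The tool is vertical again (0.03 rad), with the stake upright in the jaws: bar at (321,240), horn up at (320,125). Carry it to the hook and spin −0.8.

```bash
python3 -m creep '{"xyz":[[0,40,-15],[0,55,-20],[15,55,-20],[35,30,-25],[50,0,-15]],"spin":[0,0,0,0,0]}'; python3 -m creep '{"xyz":[[0,0,0],[0,0,0],[0,0,0],[0,0,0],[0,0,0]],"spin":[-0.16,-0.16,-0.16,-0.16,-0.16]}'; python3 - <<'E'
from h import *
o,R=st(); print('x az',np.arctan2(R[1,0],R[0,0])); snap('wrist','wrist21'); m=load('wrist21')[1]; p=o['ee_pos']
print(proj(m,[p+R@np.array([x,0,-.0524]) for x in(.046,.068,0)]).round(0).tolist())
X=np.array([.459,.1913,.155]); go(X,off=.0+.0) 
E
```

```text
time_s: 37.88
ee_pos: [0.3132, -0.0867, 0.3061]
eef_rot: [3.112, 0.012, 1.205]
force: [0.6, -0.5, -6.0]
grip_width: 0.0197
time_s: 38.5
ee_pos: [0.3116, -0.0873, 0.3056]
eef_rot: [3.129, 0.031, 2.011]
force: [-0.6, -0.1, -5.7]
grip_width: 0.0196
t 38.5 q [-0.376 -0.324  1.874 -0.012  1.561 -0.816] p [ 0.3116 -0.0873  0.3056] rot [3.129 0.031 2.011] F [-0.6 -0.1 -5.7] w 0.0196
R cols x,y,z [[-0.426, 0.904, -0.031], [0.904, 0.426, 0.012], [0.024, -0.022, -0.999]]
x az 2.010950478004488
[[321.0, 174.0], [321.0, 123.0], [321.0, 269.0]]
t 38.55 q [-0.376 -0.324  1.874 -0.012  1.561 -0.824] p [ 0.3116 -0.0873  0.3056] rot [3.129 0.031 2.019] F [ 0.4 -0.5 -4.5] w 0.0195
R cols x,y,z [[-0.433, 0.901, -0.031], [0.901, 0.433, 0.012], [0.024, -0.022, -0.999]]
target TCP [0.459  0.1913 0.155 ] dworld [ 147.  279. -151.] tool mm [191.8 251.8 147.9]
```

View pics/wrist21.png

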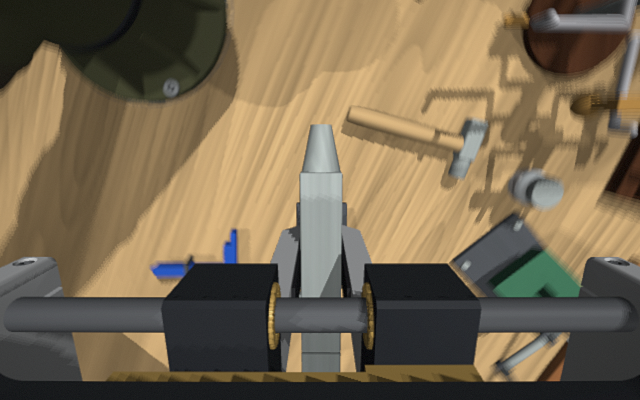

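```bash
python3 -m creep '{"xyz":[[31,42,0],[32,42,0],[32,42,0],[32,42,0],[32,42,0]],"spin":[0,0,0,0,0]}'; python3 -m creep '{"xyz":[[28,38,0],[0,0,0]],"spin":[0,0]}'; python3 - <<'E'
from h import *
o,R=st(); X=np.array([.459,.1913,.2]); go(X,off=0)
snap('side','side22');snap('top','top22');snap('wrist','wrist22')
S,m=load('side22'); cv2.imwrite('pics/c23.png',cv2.cvtColor(cv2.resize(S[60:220,230:390],None,fx=3.7,fy=3.7,interpolation=cv2.INTER_CUBIC),cv2.COLOR_RGB2BGR))
E
```

```text
time_s: 39.17
ee_pos: [0.436, 0.1473, 0.3033]
eef_rot: [3.129, 0.03, 2.003]
force: [0.7, -0.8, -4.2]
grip_width: 0.0196
time_s: 39.42
ee_pos: [0.4586, 0.1889, 0.3016]
eef_rot: [3.131, 0.03, 2.006]
force: [0.1, -0.4, -5.7]
grip_width: 0.0194
t 39.42 q [ 0.333  0.107  1.496 -0.028  1.525 -0.101] p [0.4586 0.1889 0.3016] rot [3.131 0.03  2.006] F [ 0.1 -0.4 -5.7] w 0.0194
R cols x,y,z [[-0.421, 0.906, -0.03], [0.907, 0.422, 0.01], [0.022, -0.022, -1.0]]
t 39.42 q [ 0.333  0.107  1.496 -0.028  1.525 -0.101] p [0.4586 0.1889 0.3016] rot [3.131 0.03  2.006] F [ 0.1 -0.4 -5.7] w 0.0194
R cols x,y,z [[-0.421, 0.906, -0.03], [0.907, 0.422, 0.01], [0.022, -0.022, -1.0]]
target TCP [0.459  0.1913 0.2   ] dworld [   0.    2. -102.] tool mm [  5.    0.3 101.5]
```

View pics/c23.png

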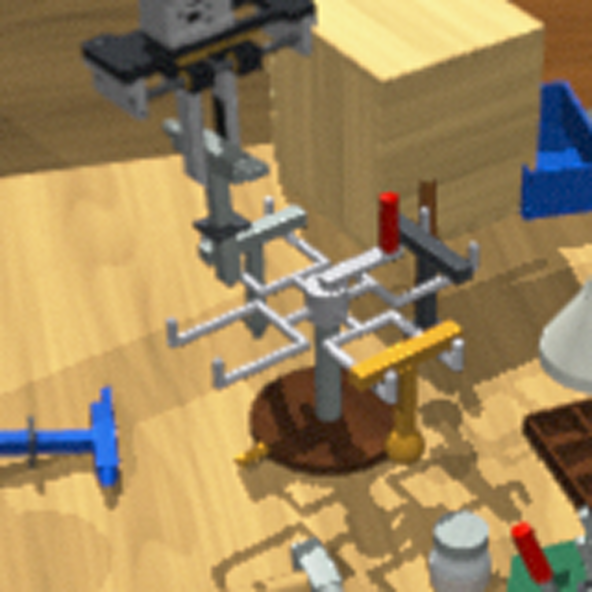

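View pics/wrist22.png

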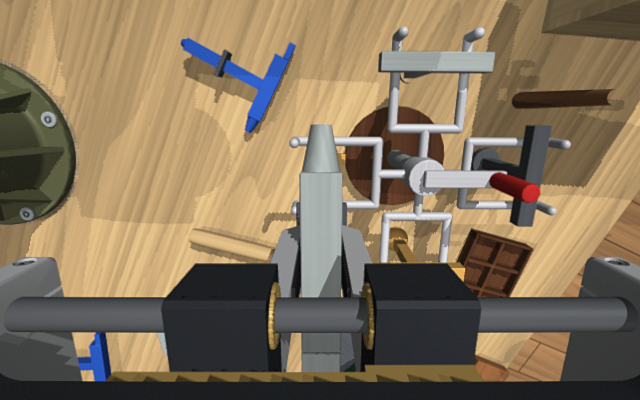

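```bash
python3 - <<'E'
from h import *
m=load('wrist22')[1]; ms=load('side22')[1]
s=lambda x,y:(230+x/3.7-.4,60+y/3.7-.4)
a,e=tri((m,(295,142)),(ms,s(172,325)));b,e2=tri((m,(297,208)),(ms,s(218,365)));print(a,e,b,e2)
for t in((295,142),(297,208)): print(onz(m,t,.165))
# joints (inner corners)
i1=onz(m,(377,141),.14);i2=onz(m,(379,207),.14);print(i1,i2)
mid=(a+b)/2;C=np.array([.559,.238]);d=(mid[:2]-C);print('az',np.arctan2(*d[::-1]),np.hypot(*d)); mm=(onz(m,(295,142),.165)+onz(m,(297,208),.165))/2; d=mm[:2]-C; print(mm,np.arctan2(*d[::-1]),np.hypot(*d))
E
```

```text
[0.41706547 0.21476562 0.15824147] [np.float64(0.0001903327043373702), np.float64(0.00019033270433737584)] [0.44729759 0.15026686 0.15791036] [np.float64(0.00021166426395126628), np.float64(0.00021166426395112167)]
[0.41701611 0.21558516 0.165     ]
[0.44701167 0.15244596 0.165     ]
[0.49715512 0.25113653 0.14      ] [0.53413623 0.18529348 0.14      ]
az -2.7291777133875974 0.13842460755064795
[0.43201389 0.18401556 0.165     ] -2.7396196602846854 0.1379847506195778
```

```bash
python3 -m creep '{"xyz":[[11,1,0],[0,0,45],[0,0,45],[0,0,40],[0,0,0]],"spin":[0,0,0,0,0]}'; python3 - <<'E'
from h import *
o,R=st(); X=np.array([.459,.195,.1126]); go(X,off=0)
snap('side','side23');snap('wrist','wrist23')
S,m=load('side23'); cv2.imwrite('pics/c24.png',cv2.cvtColor(cv2.resize(S[60:220,230:390],None,fx=3.7,fy=3.7,interpolation=cv2.INTER_CUBIC),cv2.COLOR_RGB2BGR))
E
```

```text
time_s: 40.2
ee_pos: [0.4557, 0.1944, 0.1712]
eef_rot: [3.134, 0.03, 2.005]
force: [0.1, 0.3, -4.8]
grip_width: 0.0196
t 40.2 q [ 0.346  0.19   1.703 -0.031  1.238 -0.078] p [0.4557 0.1944 0.1712] rot [3.134 0.03  2.005] F [ 0.1  0.3 -4.8] w 0.0196
R cols x,y,z [[-0.421, 0.907, -0.03], [0.907, 0.421, 0.008], [0.02, -0.024, -1.0]]
t 40.2 q [ 0.346  0.19   1.703 -0.031  1.238 -0.078] p [0.4557 0.1944 0.1712] rot [3.134 0.03  2.005] F [ 0.1  0.3 -4.8] w 0.0196
R cols x,y,z [[-0.421, 0.907, -0.03], [0.907, 0.421, 0.008], [0.02, -0.024, -1.0]]
target TCP [0.459  0.195  0.1126] dworld [  3.   1. -59.] tool mm [ 0.9  2.8 58.6]
```

View pics/c24.png

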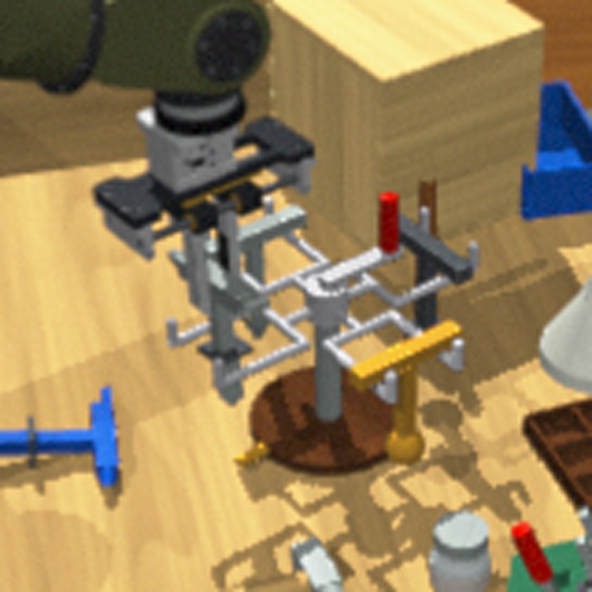

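View pics/wrist23.png

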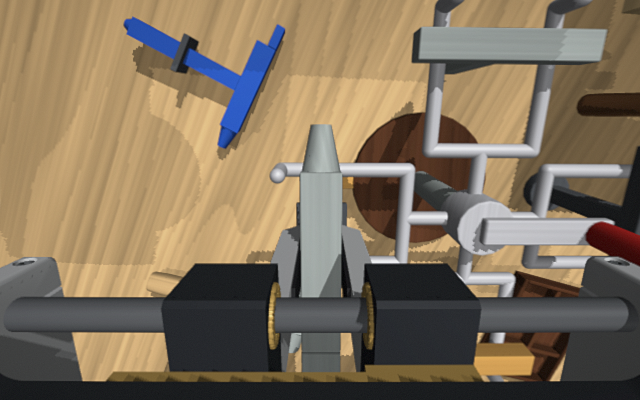

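Shank is between the prongs; the visible prong runs along row 168 from its tip at (278,175), and the head sits inside the tip. Lowering slowly.

```bash
python3 -m creep '{"xyz":[[0,2,25],[0,1,18],[0,0,6],[0,0,0]],"spin":[0,0,0,0]}'; python3 -m creep '{"xyz":[[0,0,3],[0,0,2],[0,0,0]],"spin":[0,0,0]}'
```

```text
time_s: 40.8
ee_pos: [0.4614, 0.1954, 0.1252]
eef_rot: [3.128, 0.03, 2.006]
force: [-0.8, -0.2, -5.4]
grip_width: 0.0194
time_s: 41.18
ee_pos: [0.4609, 0.195, 0.1189]
eef_rot: [3.13, 0.03, 2.006]
force: [-0.3, -0.7, -5.8]
grip_width: 0.0201
```

```bash
python3 -m creep '{"xyz":[[0,0,2],[0,0,2],[0,0,0]],"spin":[0,0,0]}';  python3 -m creep '{"xyz":[[0,0,1],[0,0,1],[0,0,0]],"spin":[0,0,0]}'
```

```text
time_s: 41.55
ee_pos: [0.4616, 0.1953, 0.116]
eef_rot: [3.127, 0.03, 2.006]
force: [-3.0, -0.8, 6.2]
grip_width: 0.0196
time_s: 41.92
ee_pos: [0.4619, 0.1953, 0.1143]
eef_rot: [3.127, 0.03, 2.006]
force: [-2.0, -0.8, 9.6]
grip_width: 0.0196
```

```bash
python3 -m creep '{"xyz":[[0,0,-1],[0,0,0]],"spin":[0,0]}'; python3 - <<'E'
from h import *
st(); snap('side','side24');snap('wrist','wrist24')
S,m=load('side24'); cv2.imwrite('pics/c25.png',cv2.cvtColor(cv2.resize(S[90:200,250:360],None,fx=5.4,fy=5.4,interpolation=cv2.INTER_CUBIC),cv2.COLOR_RGB2BGR))
E
```

```text
time_s: 42.18
ee_pos: [0.4617, 0.1952, 0.1146]
eef_rot: [3.127, 0.03, 2.006]
force: [1.3, 0.1, 4.5]
grip_width: 0.0197
t 42.17 q [ 0.343  0.262  1.756 -0.032  1.107 -0.077] p [0.4617 0.1952 0.1146] rot [3.127 0.03  2.006] F [1.3 0.1 4.5] w 0.0197
R cols x,y,z [[-0.421, 0.906, -0.03], [0.907, 0.422, 0.014], [0.026, -0.022, -0.999]]
```

View pics/c25.png

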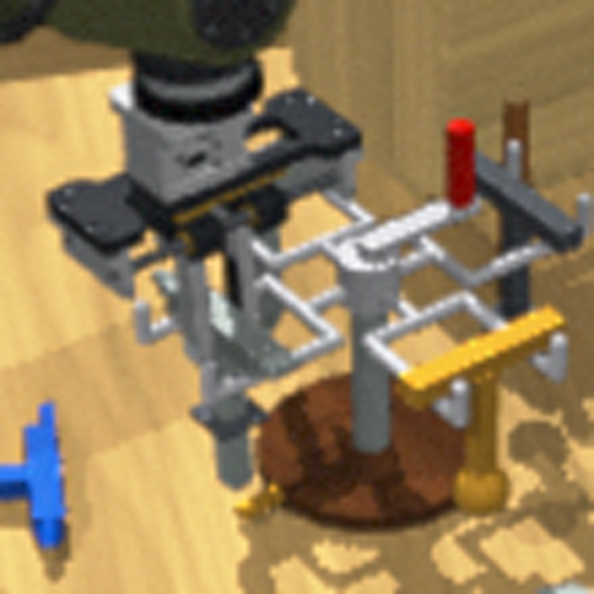

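View pics/wrist24.png

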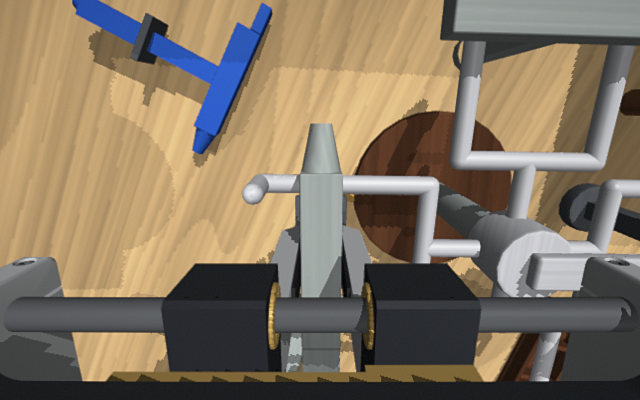

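```bash
python3 - <<'E'
from h import *
o,R=st(); m=load('wrist24')[1]; p=o['ee_pos']
for x in(.03,.036,.042,.048,.054): print(x,proj(m,[p+R@np.array([x,0,-.0424+.010])]).round(0).tolist(),proj(m,[p+R@np.array([x,0,-.0424+.015])]).round(0).tolist())
print(onz(m,(253,192),.165),onz(m,(435,183),.145),onz(m,(435,248),.14))
E
```

```text
t 42.27 q [ 0.343  0.262  1.756 -0.032  1.107 -0.077] p [0.4617 0.1952 0.1145] rot [3.128 0.03  2.006] F [1.3 0.3 5.7] w 0.0195
R cols x,y,z [[-0.421, 0.906, -0.03], [0.907, 0.422, 0.014], [0.026, -0.022, -0.999]]
0.03 [[321.0, 198.0]] [[321.0, 196.0]]
0.036 [[321.0, 187.0]] [[321.0, 185.0]]
0.042 [[321.0, 175.0]] [[321.0, 174.0]]
0.048 [[321.0, 164.0]] [[321.0, 162.0]]
0.054 [[321.0, 152.0]] [[321.0, 151.0]]
[0.41635905 0.2174212  0.165     ] [0.498289   0.25484275 0.145     ] [0.51964386 0.22201999 0.14      ]
```

The head is centred to about 1–2 mm across the prongs and about 7 mm inward of the seat, which is within the limits. Release.

```bash
python3 -m creep '{"xyz":[[0,0,0],[0,0,0],[0,0,0],[0,0,0]],"spin":[0,0,0,0]}' 36 5; python3 - <<'E'
from h import *
st(); snap('wrist','wrist25')
E
```

```text
time_s: 42.78
ee_pos: [0.461, 0.1949, 0.1137]
eef_rot: [3.13, 0.03, 2.006]
force: [-0.3, 0.1, -0.2]
grip_width: 0.0358
t 42.77 q [ 0.344  0.263  1.757 -0.033  1.108 -0.077] p [0.461  0.1949 0.1137] rot [3.13  0.03  2.006] F [-0.3  0.1 -0.2] w 0.0358
R cols x,y,z [[-0.421, 0.906, -0.03], [0.907, 0.422, 0.012], [0.023, -0.023, -0.999]]
```

View pics/wrist25.png

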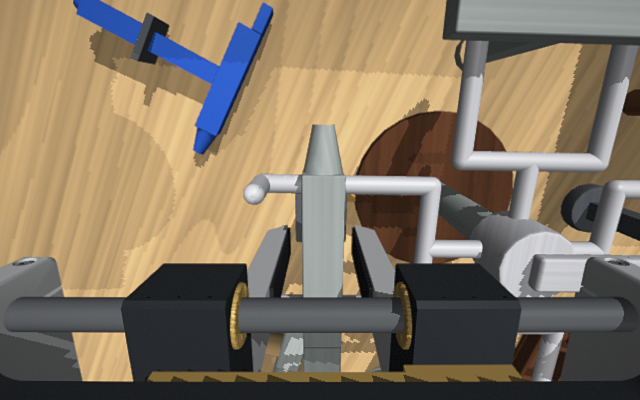

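The head sits steady on the prongs at (323,230) with clear gaps to both fingers. Withdraw straight up.

```bash
python3 -m creep '{"xyz":[[0,0,-15],[0,0,-25],[0,0,-40],[0,0,-50],[0,0,-50]],"spin":[0,0,0,0,0]}' ; python3 -m creep '{"xyz":[[0,-50,-30],[0,-50,0],[0,-50,0],[0,-30,0],[0,0,0]],"spin":[0,0,0,0,0]}'; python3 - <<'E'
from h import *
st(); snap('wrist','wrist26');snap('side','side26');snap('top','top26')
S,m=load('side26'); cv2.imwrite('pics/c26.png',cv2.cvtColor(cv2.resize(S[90:250,250:440],None,fx=4,fy=3.7,interpolation=cv2.INTER_CUBIC),cv2.COLOR_RGB2BGR))
S,m=load('top26'); cv2.imwrite('pics/c27.png',cv2.cvtColor(cv2.resize(S[90:270,170:390],None,fx=3.6,fy=3.3,interpolation=cv2.INTER_CUBIC),cv2.COLOR_RGB2BGR))
E
```

```text
time_s: 43.45
ee_pos: [0.4564, 0.1989, 0.2966]
eef_rot: [3.128, 0.03, 2.006]
force: [0.5, 0.1, -1.1]
grip_width: 0.036
time_s: 44.08
ee_pos: [0.292, 0.1233, 0.3231]
eef_rot: [3.126, 0.031, 2.006]
force: [0.5, 0.1, 0.2]
grip_width: 0.0362
t 44.08 q [ 0.31  -0.334  1.842 -0.029  1.614 -0.127] p [0.292  0.1233 0.3231] rot [3.126 0.031 2.006] F [0.5 0.1 0.2] w 0.0362
R cols x,y,z [[-0.421, 0.907, -0.031], [0.907, 0.422, 0.016], [0.027, -0.021, -0.999]]
```

View pics/c26.png

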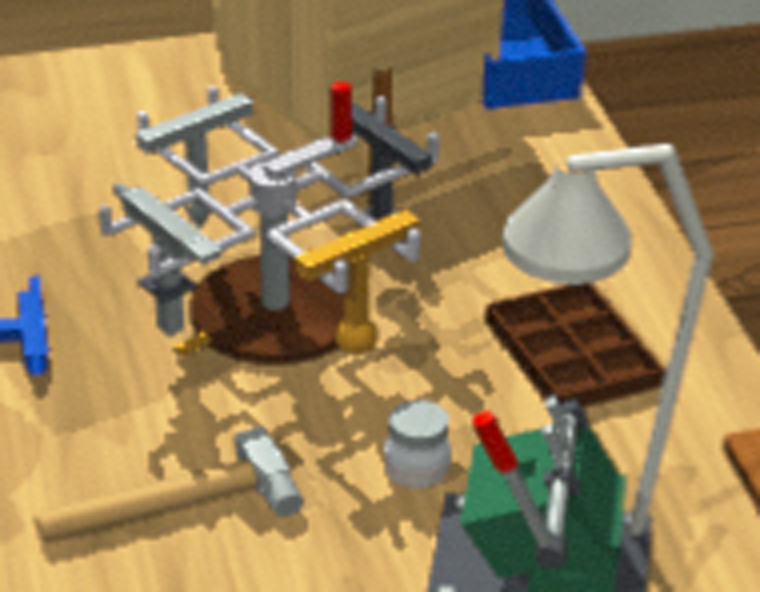

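View pics/c27.png

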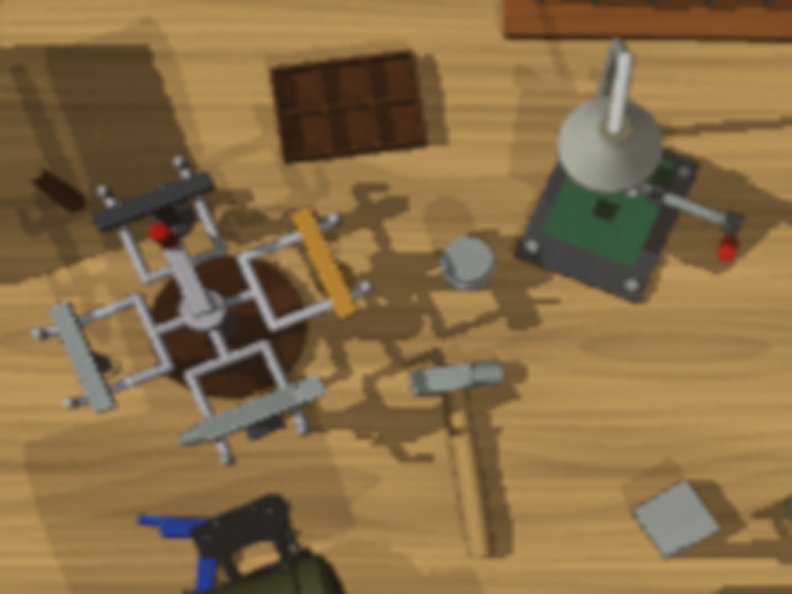

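View pics/wrist26.png

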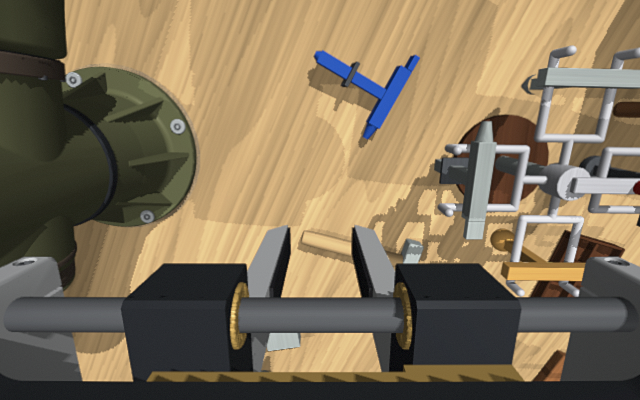

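The stake hangs across both prongs, head from (220,223) to (260,206) in the top picture, with the shank straight down in the side view. A last numeric check, then hand in.

```bash
python3 - <<'E'
from h import *
m=load('top26')[1]; ms=load('side26')[1]
t=lambda x,y:(170+x/3.6-.4,90+y/3.3-.4); s=lambda x,y:(250+x/4-.4,90+y/3.7-.4)
a=onz(m,t(225,455),.165);b=onz(m,t(303,425),.165);C=np.array([.559,.238]);d=((a+b)/2)[:2]-C;az=np.arctan2(*d[::-1]);print('hook az',az,np.hypot(*d))
h1,e1=tri((m,t(180,440)),(ms,s(118,190)));h2,e2=tri((m,t(325,385)),(ms,s(213,250)));c=(h1+h2)/2
print('head',h1,h2,'y err',np.arctan2(*(h1-h2)[:2][::-1])-(az+np.pi*1.5))
seat=C+.115*np.array([np.cos(az),np.sin(az)]); r=c[:2]-seat; print('head in hook x(in),y',-r@[np.cos(az),np.sin(az)], r@[-np.sin(az),np.cos(az)],'pointer err',az+2.69)
ctrl.hand_in()
E
```

```text
hook az -2.7089754202458 0.13604413451150263
head [0.43410356 0.25583669 0.1522238 ] [0.48833236 0.12851599 0.17124636] y err -0.029965184962890135
head in hook x(in),y 0.007014973014522527 0.0006070387542457498 pointer err -0.018975420245800123
the job is handed in; nothing more can be done
```

I carried out the whole task and handed it in at about 44 s of the 72 s allowed. No verdict is reported, so the results below rest on my own last checks.

**What I did**
- **Clamp:** I swung the lever up with the hand leaned. The grip slipped off at about 1.5 rad, so I pushed the lever on to about 1.68 rad.
- **Carousel:** I turned it about 2.4 rad by the red peg, with the stake still in its socket.
- **Stake:** I leaned the hand by pushing against the outer reach limit, then drew the stake out under the lamp. I brought the hand upright again at the inner limit, then lowered the stake onto the empty hook, pressing about 15 N, and let go.

**Last checks**
- **Hook:** about 0.02 rad off the pointer.
- **Head:** about 7 mm inward of the seat, under 1 mm sideways, and 0.03 rad off the hook's line. It lies on both prongs and the shank hangs down by eye.
- **Head height:** I did not measure the height of the head above the seat well. The two head ends came out about 19 mm apart in height, probably because I picked the end pixels by hand. The pictures show the head level.
- **Bench:** the lever is still open in the pictures, and the other things stand where they were as far as the pictures show.

**What went wrong or disagreed**
- **Finger length:** the fingertips measured about 39 mm short of the stated tip position. My first close on the lever handle therefore caught nothing, and I corrected for it afterwards.
- **Joint 6:** it touched its limit once, reading 2.554 against 2.55, on the way to the peg. I turned it back straight away; whether that counts as passing the range I can't tell.

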